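# Clamp the carrier plates on the twin-pin bench

### The arm

A 6-joint arm with a two-finger parallel gripper is mounted at the origin on a cart in front of the work surface, level with it; the furniture and walls round the work are solid. World frame = base frame: x ahead of the robot, y to its left, z up, the work surface at z = 0. Lengths are in m, angles in rad, forces in N, time in s.
With the tool pointing down it reaches from about 0.4 to 0.825 m from the base axis. Payload 7 kg.
Tool frame: the origin (TCP) lies at the very end of the fingers, on their centre line; the grasp point (between the pads) lies ctrl.grip_depth behind it (ctrl.grip_depth is the distance from the TCP to the grasp point, in m); z points along the fingers, y is the direction in which the jaws open and shut (so a half turn about z gives the same grasp; the last joint's range is limited). The gripper opens to 88 mm and grips with 3 to 60 N. Pads are 19 mm wide; open, the fingers measure 130 mm over their backs; the gripper's body (78 mm by 193 mm) begins 47 mm behind the grasp point.
Start: joints at [1.626, 0.359, 0.012, 0, -1.224, -0.288], TCP at [0.156, 0.657, 0.227] pointing down, gripper open.
Joint ranges: [-3.07, 3.07], [-1.43, 2.12], [-1.02, 1.25], [-3.03, 1.67], [-3.05, -0], [-3.03, 3.03]. Speed limits (rad/s): [2.39, 2.39, 3.01, 3.14, 3.14, 3.14].

### API

Orientations are given as a unit quaternion [x, y, z, w].
In Python, from rig import readout, optics, hand_in, ctrl gives the robot as it stands.
- The arm moves only by the tool jog_arm, never from a script. Its argument "rows" is a list of rows, each a list of 7 numbers: the shift along the tool's x, y, z normalised to -1 to 1, where 1 is 0.3 m, then the turn, a rotation vector about the tool's x, y, z normalised to -1 to 1, where 1 is 45 degrees, then the closure, from -1 (fully open) to 1 (shut), so that 0 is half open. In form: [[dx, dy, dz, wx, wy, wz, gripper], ...]. A call has 1 to 20 rows; each row shifts and turns the commanded pose from where the row before left it, along the tool's axes as they then stand; what a row does not reach is not made up. A row lasts 1/12 s, in which the tool goes at most 41.7 mm and 7.16 degrees, less where a joint would pass 70% of its speed; a pose out of reach is approached as far as the arm can. A call with a number of a shift or a turn outside -1 to 1 is refused whole. A call with a gripper value outside its range is refused whole. The fingers move at their own pace and stop on an object; "squeeze" is the grip in N (left out, the last holds). Time passes only in rows, so rows that do not move let the fingers close. It gives the time, the measured TCP pose, the force and the opening at its end, in the units of the state.
- readout.get_state(): the state, without advancing time (a new reading comes with each control period).
- optics.capture(name): name is "scene" or "top" or "wrist"; returns (picture, depth): 384x512x3 uint8, red, green, blue; 384x512 float32, m along the optical axis (not along the pixel's ray), 0 where there is no reading.
- optics.calibration(name): a dict with "mtx" (3x3 intrinsics, pixels), "extrinsics" (4x4, takes a point from world to camera coordinates). Camera axes: x right, y down, z forward; pixel columns grow to the right and rows downward; lengths in m; the calibration is good to about 2 mm. A picture is of the moment at which its call begins: read the wrist's pose just before it. calibration takes no time and is no camera call; for the wrist camera it gives the pose at the moment of the call.
- hand_in(): hands the job in, once; it reports no verdict.
The state is a dict: "time": time; "joint_pos": joint angles; "dq": joint speeds; "joint_efforts": joint torques, N m; "ee_pos": TCP position; "tcp_rot": TCP orientation; "force": force on the tool from outside, world axes, zero at the start; "ft_torque": the same for the moment, N m; "grip_width": opening from 0.0 (shut) to 1.0 (fully open).
Only numpy, scipy, OpenCV 4.12 (cv2) and the standard library are available. Lean on these libraries where they do the work, as an engineer would, in place of code of your own. Each camera call takes 0.05 s, during which the arm holds its last target. There are 200 camera calls.

### The job

The cams of the clamp bench stand closed: with the screwdriver from the stand, pressing only lightly, turn open (anticlockwise to the stop) the slotted cams of as many stations as there are carrier plates, and set the screwdriver back. Hang each carrier on the two pins of an opened station, flat on the base with both pins through, then turn those cams clockwise to their stops with the screwdriver so that the tongues hold the plates. Finally stand the screwdriver back in its stand, blade down; keep the fingers off the bench and do not knock over the beaker or the flask.

Things in the scene. Friction and masses are not known exactly. Their poses are not given: they have to be found in the camera images.
- clamp_bench: the clamp bench: aluminium base fixed to the worktop, 100 x 270 x 15 mm, origin under the middle of its row of stations. Its x axis points across the row, away from the cams (which lie on its -x, robot-side, edge); its y axis runs along the row; the base reaches from x = -64 to +36 mm. The three stations sit at y = +85, 0 and -85 mm
- station_0 (a point): station 0 of the clamp bench: the point on the base's top (15 mm above the worktop) midway between its two upright steel pins; axes as the bench's. The pins are 10 mm thick and 14 mm tall, 27 mm either side along y, straight for the lowest 8 mm, then tapering to a 4 mm tip
- slot_0 (a point): cam 0: round slotted screw head 26 mm across on a vertical axis 47 mm to the -x side of station 0. This point: on the axis, on the slot's floor, 9 mm above the base's top. Its x axis runs along the slot and the cam's tongue. Slot 5.5 mm wide, 7 mm deep, its mouth chamfered to 8 mm. The tongue, 10 mm wide, 4 mm thick, reaches 30 mm from the axis, its underside 7.5 mm above the base's top
- cam_0 (a joint): angle of cam 0 in rad: 0 (a stop) = open, tongue along the bench's +y; it grows as the cam turns clockwise seen from above, to a stop at 1.57 = closed, tongue along the bench's +x, over the carrier's edge. Below 0.3 the tongue is clear of a carrier. It starts somewhat short of closed; light friction (0.08 N m), stays where it is left
- station_1 (a point): station 1 of the clamp bench: the point on the base's top (15 mm above the worktop) midway between its two upright steel pins; axes as the bench's. The pins are 10 mm thick and 14 mm tall, 27 mm either side along y, straight for the lowest 8 mm, then tapering to a 4 mm tip
- slot_1 (a point): cam 1: round slotted screw head 26 mm across on a vertical axis 47 mm to the -x side of station 1. This point: on the axis, on the slot's floor, 9 mm above the base's top. Its x axis runs along the slot and the cam's tongue. Slot 5.5 mm wide, 7 mm deep, its mouth chamfered to 8 mm. The tongue, 10 mm wide, 4 mm thick, reaches 30 mm from the axis, its underside 7.5 mm above the base's top
- cam_1 (a joint): angle of cam 1 in rad: 0 (a stop) = open, tongue along the bench's +y; it grows as the cam turns clockwise seen from above, to a stop at 1.57 = closed, tongue along the bench's +x, over the carrier's edge. Below 0.3 the tongue is clear of a carrier. It starts somewhat short of closed; light friction (0.08 N m), stays where it is left
- station_2 (a point): station 2 of the clamp bench: the point on the base's top (15 mm above the worktop) midway between its two upright steel pins; axes as the bench's. The pins are 10 mm thick and 14 mm tall, 27 mm either side along y, straight for the lowest 8 mm, then tapering to a 4 mm tip
- slot_2 (a point): cam 2: round slotted screw head 26 mm across on a vertical axis 47 mm to the -x side of station 2. This point: on the axis, on the slot's floor, 9 mm above the base's top. Its x axis runs along the slot and the cam's tongue. Slot 5.5 mm wide, 7 mm deep, its mouth chamfered to 8 mm. The tongue, 10 mm wide, 4 mm thick, reaches 30 mm from the axis, its underside 7.5 mm above the base's top
- cam_2 (a joint): angle of cam 2 in rad: 0 (a stop) = open, tongue along the bench's +y; it grows as the cam turns clockwise seen from above, to a stop at 1.57 = closed, tongue along the bench's +x, over the carrier's edge. Below 0.3 the tongue is clear of a carrier. It starts somewhat short of closed; light friction (0.08 N m), stays where it is left
- carrier_0_mid (a point): carrier 0, may be absent: loose aluminium plate 60 (x) x 80 (y) x 6 mm, 0.12 kg, two through holes 13 mm wide at y = +-27 mm, an upright black grip bar 10 (x) x 32 (y) mm in the middle rising 30 mm above the plate. This point: its middle, 18 mm above the underside, 18 mm below the bar's top; axes as the plate's. All carriers are alike, fit any station either way round
- carrier_1_mid (a point): carrier 1, may be absent: loose aluminium plate 60 (x) x 80 (y) x 6 mm, 0.12 kg, two through holes 13 mm wide at y = +-27 mm, an upright black grip bar 10 (x) x 32 (y) mm in the middle rising 30 mm above the plate. This point: its middle, 18 mm above the underside, 18 mm below the bar's top; axes as the plate's. All carriers are alike, fit any station either way round
- carrier_2_mid (a point): carrier 2, may be absent: loose aluminium plate 60 (x) x 80 (y) x 6 mm, 0.12 kg, two through holes 13 mm wide at y = +-27 mm, an upright black grip bar 10 (x) x 32 (y) mm in the middle rising 30 mm above the plate. This point: its middle, 18 mm above the underside, 18 mm below the bar's top; axes as the plate's. All carriers are alike, fit any station either way round
- driver_mid (a point): stubby flat screwdriver, 0.09 kg, 114 mm long, blade down: this point is on its axis half-way up, 57 mm above the blade's edge; z up. Blade 14 mm wide along x, 2.5 mm thick along y; round 8 mm shank from 14 to 55 mm above the edge; round guard 36 mm across from 55 to 60 mm; above it a square wooden handle 22 x 22 x 54 mm, its flats square to x and y
- stand_top (a point): the screwdriver's grey stand, a block fixed to the worktop, 50 x 50 x 60 mm with a square hole 22 mm wide right through it: this point is the middle of its top face, 60 mm above the worktop. The screwdriver stands in the hole with its guard resting on the top face, blade edge 5 mm above the worktop
- beaker_100: empty glass beaker, 66 mm wide, 72 mm tall, a bystander; origin under its middle, z up
- erlenmeyer: conical flask, 67 mm wide, 108 mm tall, a bystander; origin under its middle, z up
- driver: the same screwdriver, origin at the middle of the blade's edge, axes as above
Not all that is in view belongs to the job. Leave any blue or green look-alike of the driver alone.

How it is judged:
On the way, in this order (a step that is already met when the one before it is completed fails the run):
1. every carrier lies flat on the pins of a station (((horizontal distance between carrier_0_mid and station_0 below 0.004 m and z of carrier_0_mid in the frame of station_0 between 0.0165 and 0.0195 m and angle between the x axis of carrier_0_mid and the x axis of station_0, either way round below 0.12 rad) or (horizontal distance between carrier_0_mid and station_1 below 0.004 m and z of carrier_0_mid in the frame of station_1 between 0.0165 and 0.0195 m and angle between the x axis of carrier_0_mid and the x axis of station_1, either way round below 0.12 rad) or (horizontal distance between carrier_0_mid and station_2 below 0.004 m and z of carrier_0_mid in the frame of station_2 between 0.0165 and 0.0195 m and angle between the x axis of carrier_0_mid and the x axis of station_2, either way round below 0.12 rad)) and ((horizontal distance between carrier_1_mid and station_0 below 0.004 m and z of carrier_1_mid in the frame of station_0 between 0.0165 and 0.0195 m and angle between the x axis of carrier_1_mid and the x axis of station_0, either way round below 0.12 rad) or (horizontal distance between carrier_1_mid and station_1 below 0.004 m and z of carrier_1_mid in the frame of station_1 between 0.0165 and 0.0195 m and angle between the x axis of carrier_1_mid and the x axis of station_1, either way round below 0.12 rad) or (horizontal distance between carrier_1_mid and station_2 below 0.004 m and z of carrier_1_mid in the frame of station_2 between 0.0165 and 0.0195 m and angle between the x axis of carrier_1_mid and the x axis of station_2, either way round below 0.12 rad)) and ((horizontal distance between carrier_2_mid and station_0 below 0.004 m and z of carrier_2_mid in the frame of station_0 between 0.0165 and 0.0195 m and angle between the x axis of carrier_2_mid and the x axis of station_0, either way round below 0.12 rad) or (horizontal distance between carrier_2_mid and station_1 below 0.004 m and z of carrier_2_mid in the frame of station_1 between 0.0165 and 0.0195 m and angle between the x axis of carrier_2_mid and the x axis of station_1, either way round below 0.12 rad) or (horizontal distance between carrier_2_mid and station_2 below 0.004 m and z of carrier_2_mid in the frame of station_2 between 0.0165 and 0.0195 m and angle between the x axis of carrier_2_mid and the x axis of station_2, either way round below 0.12 rad))), for 0.2 s.
2. every carrier is clamped: the cam of its station is turned to its stop (((horizontal distance between carrier_0_mid and station_0 below 0.004 m and z of carrier_0_mid in the frame of station_0 between 0.0165 and 0.0195 m and angle between the x axis of carrier_0_mid and the x axis of station_0, either way round below 0.12 rad and value of joint cam_0 above 1.3 rad) or (horizontal distance between carrier_0_mid and station_1 below 0.004 m and z of carrier_0_mid in the frame of station_1 between 0.0165 and 0.0195 m and angle between the x axis of carrier_0_mid and the x axis of station_1, either way round below 0.12 rad and value of joint cam_1 above 1.3 rad) or (horizontal distance between carrier_0_mid and station_2 below 0.004 m and z of carrier_0_mid in the frame of station_2 between 0.0165 and 0.0195 m and angle between the x axis of carrier_0_mid and the x axis of station_2, either way round below 0.12 rad and value of joint cam_2 above 1.3 rad)) and ((horizontal distance between carrier_1_mid and station_0 below 0.004 m and z of carrier_1_mid in the frame of station_0 between 0.0165 and 0.0195 m and angle between the x axis of carrier_1_mid and the x axis of station_0, either way round below 0.12 rad and value of joint cam_0 above 1.3 rad) or (horizontal distance between carrier_1_mid and station_1 below 0.004 m and z of carrier_1_mid in the frame of station_1 between 0.0165 and 0.0195 m and angle between the x axis of carrier_1_mid and the x axis of station_1, either way round below 0.12 rad and value of joint cam_1 above 1.3 rad) or (horizontal distance between carrier_1_mid and station_2 below 0.004 m and z of carrier_1_mid in the frame of station_2 between 0.0165 and 0.0195 m and angle between the x axis of carrier_1_mid and the x axis of station_2, either way round below 0.12 rad and value of joint cam_2 above 1.3 rad)) and ((horizontal distance between carrier_2_mid and station_0 below 0.004 m and z of carrier_2_mid in the frame of station_0 between 0.0165 and 0.0195 m and angle between the x axis of carrier_2_mid and the x axis of station_0, either way round below 0.12 rad and value of joint cam_0 above 1.3 rad) or (horizontal distance between carrier_2_mid and station_1 below 0.004 m and z of carrier_2_mid in the frame of station_1 between 0.0165 and 0.0195 m and angle between the x axis of carrier_2_mid and the x axis of station_1, either way round below 0.12 rad and value of joint cam_1 above 1.3 rad) or (horizontal distance between carrier_2_mid and station_2 below 0.004 m and z of carrier_2_mid in the frame of station_2 between 0.0165 and 0.0195 m and angle between the x axis of carrier_2_mid and the x axis of station_2, either way round below 0.12 rad and value of joint cam_2 above 1.3 rad))), for 0.2 s.
3. the screwdriver stands in its stand again (horizontal distance between driver_mid and stand_top below 0.012 m and angle between driver_mid's own z axis and vertical below 0.12 rad and z of driver_mid in the frame of stand_top between -0.004 and 0.006 m), for 0.2 s.
At the end, for the whole second after the job is handed in: Each carrier lies flat (1.5 mm) on a station, within 4 mm of its middle and 0.12 rad of square, that station's cam beyond 1.3 rad; the screwdriver stands at rest in its stand, upright within 0.12 rad, within 12 mm of the hole's middle, guard within 6 mm of the top face (all of step 2 and all of step 3 and linear speed of driver below 0.02 m/s); the robot touches nothing.
It fails at once if the fingers push on the clamp bench or its cams (over 2 N) (contact force between the fingers and clamp_bench above 2 N).
It fails at once if the screwdriver is pressed hard on the clamp bench (over 50 N) (contact force between driver and clamp_bench above 50 N).
It fails at once if the beaker or the flask is knocked over (angle between any of beaker_100, erlenmeyer's own z axis and vertical above 0.6 rad).
Of carrier_0, carrier_1, carrier_2 only 2 to 3 are there at a start; the rules pass over those that are not, and their reading is None.
At some moment in a run one of carrier_0, carrier_1, carrier_2 may be knocked a few centimetres aside while the robot is not near it.
It also fails if it takes over 210 s, if anything falls off the work surface, if the arm or the gripper's body presses on something with over 40 N, if the wrist force passes 120 N, or if a joint passes its speed limit or range.

## Working session

There is one attempt and no reset: what is moved stays moved. The work goes in short steps, Python scripts to look and compute and a tool call to move; the robot and the scene stay as the last step left them, time stands still between calls to the robot, and variables do not carry over. Pictures are saved under pics/ and viewed, about 12 in all and at most 16, crops included, and the job is handed in when it is done.

Besides the shell and the picture viewer there is one more tool, called by a JSON object that holds its "name" and its "arguments". jog_arm: Moves the arm, as the interface text tells. Its arguments: {"type":"object","properties":{"rows":{"type":"array","items":{"type":"array","items":{"type":"number"}}},"squeeze":{"type":"number"}},"required":["rows"]}

```bash
ls; mkdir -p pics; cat > h.py <<'E'
import numpy as np, cv2
from rig import readout, optics, ctrl
from scipy.spatial.transform import Rotation as R
def snap(name, fn=None):
    K=optics.calibration(name); im,d=optics.capture(name)
    M=np.array(K["mtx"]);E=np.array(K["extrinsics"])
    if fn: cv2.imwrite("pics/"+fn,im[:,:,::-1]); np.savez("pics/"+fn+".npz",im=im,d=d,M=M,E=E)
    return im,d,M,E
def load(fn):
    z=np.load("pics/"+fn+".npz"); return z["im"],z["d"],z["M"],z["E"]
def ray(M,E,u,v,z):
    "world point on pixel ray at height z"
    Ei=np.linalg.inv(E); o=Ei[:3,3]; r=Ei[:3,:3]@np.linalg.inv(M)@[u,v,1]
    return o+r*(z-o[2])/r[2]
def cloud(d,M,E):
    v,u=np.mgrid[:d.shape[0],:d.shape[1]]
    P=np.stack([u,v,np.ones_like(u)],-1)@np.linalg.inv(M).T*d[...,None]
    Ei=np.linalg.inv(E); return P@Ei[:3,:3].T+Ei[:3,3]
def proj(M,E,p):
    q=M@(E[:3,:3]@np.asarray(p)+E[:3,3]); return q[:2]/q[2]
E
python3 - <<'E'
from h import *
s=readout.get_state(); print(s, ctrl.grip_depth)
a=snap("top","top0.png")[0];b=snap("scene","scene0.png")[0]
print(optics.calibration("top"))
cv2.imwrite("pics/top0b.png",cv2.resize(a[:,:,::-1],(800,600),interpolation=cv2.INTER_CUBIC))
E
```

```text
pics
{'time': 0.0, 'joint_pos': array([ 1.62610317e+00,  3.59412743e-01,  1.10446126e-02, -3.92982652e-04,
       -1.22409562e+00, -2.88111862e-01]), 'dq': array([-0.00050238, -0.0011944 ,  0.00237249, -0.00102487, -0.00105557,
       -0.00084942]), 'joint_efforts': array([ 2.11029233e-03, -5.82720172e+01,  2.93057656e+01,  6.99679077e+00,
        7.02322679e-03, -1.52330790e-04]), 'ee_pos': array([0.15561886, 0.65629935, 0.22559205]), 'tcp_rot': array([ 9.93224738e-01, -1.16206246e-01, -3.95736328e-05,  8.53018079e-04]), 'force': array([0.76799589, 0.11946055, 0.42785949]), 'ft_torque': array([-0.005111  , -0.00091341, -0.03960176]), 'grip_width': 1.0026868040178003} 0.0188
{'mtx': array([[490.82514296,   0.        , 253.24008713],
       [  0.        , 490.82514296, 189.62099967],
       [  0.        ,   0.        ,   1.        ]]), 'extrinsics': array([[ 0.28759173, -0.95775136,  0.0018258 , -0.19396796],
       [-0.90487553, -0.27233795, -0.32715793,  0.57757304],
       [ 0.31383319,  0.0924358 , -0.94496791,  1.74166423],
       [ 0.        ,  0.        ,  0.        ,  1.        ]])}
```

View pics/top0b.png

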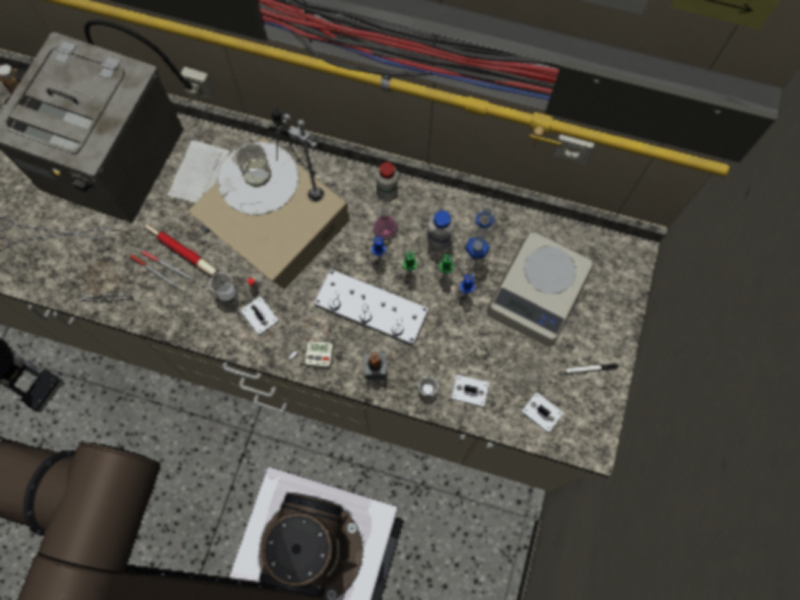

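View pics/scene0.png

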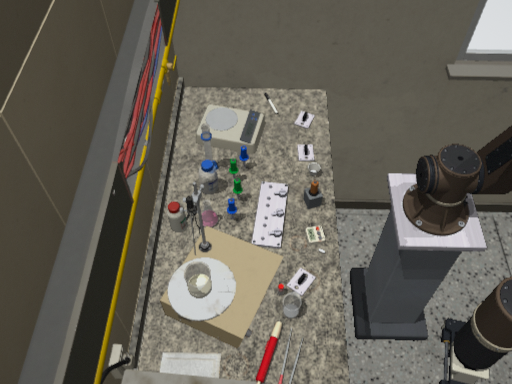

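```bash
python3 - <<'E'
from h import *
im,d,M,E=load("top0.png")
P=cloud(d,M,E); k=512/800
for n,(u,v) in dict(stand=(375,370),drv=(375,358),beak=(223,288),c0=(259,314),c1=(471,390),c2=(543,411),cup=(427,388),b0=(335,300),b1=(365,315),b2=(397,328),flask=(477,247),corner=(318,300),corner2=(427,312),redthing=(252,283),box=(318,353)).items():
    u,v=u*k,v*k; print(n,ray(M,E,u,v,0.02).round(3),P[int(v),int(u)].round(3))
c=im[120:300,120:400]
cv2.imwrite("pics/c1.png",cv2.resize(c[:,:,::-1],(800,514),interpolation=cv2.INTER_CUBIC))
print(optics.calibration("wrist"), readout.get_state()["ee_pos"])
E
```

```text
stand [ 0.439 -0.018  0.02 ] [ 0.432 -0.021  0.063]
drv [ 0.468 -0.009  0.02 ] [ 0.444 -0.019  0.12 ]
beak [0.531 0.41  0.02 ] [0.535 0.418 0.006]
c0 [0.492 0.3   0.02 ] [0.492 0.301 0.033]
c1 [ 0.459 -0.254  0.02 ] [ 0.456 -0.251  0.039]
c2 [ 0.459 -0.431  0.02 ] [ 0.458 -0.429  0.023]
cup [ 0.433 -0.151  0.02 ] [ 0.438 -0.149 -0.001]
b0 [0.582 0.131 0.02 ] [0.582 0.133 0.015]
b1 [0.566 0.047 0.02 ] [0.565 0.049 0.028]
b2 [ 0.556 -0.039  0.02 ] [ 0.559 -0.038  0.022]
flask [ 0.823 -0.173  0.02 ] [ 0.817 -0.172  0.033]
corner [0.569 0.171 0.02 ] [0.572 0.175 0.01 ]
corner2 [ 0.617 -0.098  0.02 ] [ 0.624 -0.096  0.007]
redthing [0.564 0.345 0.02 ] [0.556 0.338 0.048]
box [0.44  0.128 0.02 ] [0.443 0.131 0.02 ]
{'mtx': array([[294.64823315,   0.        , 254.37771419],
       [  0.        , 294.64823315, 189.16021386],
       [  0.        ,   0.        ,   1.        ]]), 'extrinsics': array([[-0.23029512, -0.97311801,  0.00234391,  0.67373301],
       [-0.93313807,  0.22151564,  0.28316807, -0.03528581],
       [-0.27607517,  0.06302503, -0.95906744,  0.39144206],
       [ 0.        ,  0.        ,  0.        ,  1.        ]])} [0.15564289 0.65633647 0.22570754]
```

View pics/c1.png

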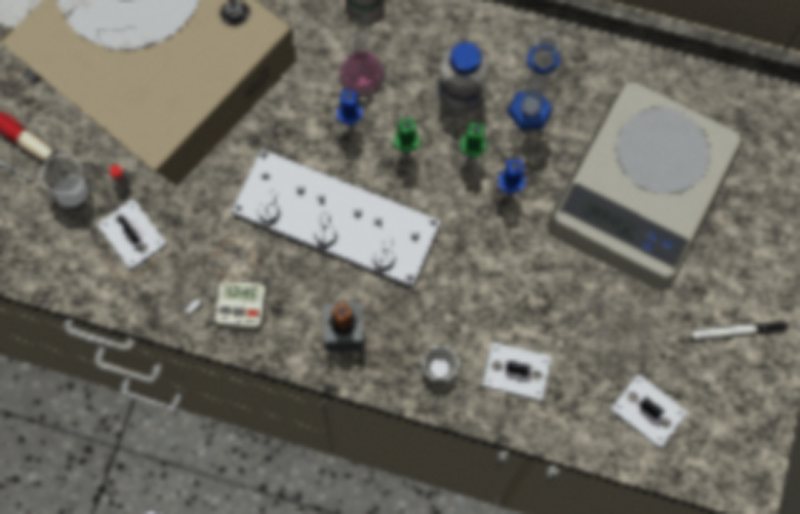

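{"name": "jog_arm", "arguments": {"rows": [[0.095,0.093,-0.006,0,0,0,-1],[0.095,0.093,-0.006,0,0,0,-1],[0.095,0.093,-0.006,0,0,0,-1],[0.095,0.093,-0.006,0,0,0,-1],[0.095,0.093,-0.006,0,0,0,-1],[0.095,0.093,-0.006,0,0,0,-1],[0.095,0.093,-0.006,0,0,0,-1],[0.095,0.093,-0.006,0,0,0,-1],[0.095,0.093,-0.006,0,0,0,-1],[0.095,0.093,-0.006,0,0,0,-1],[0.095,0.093,-0.006,0,0,0,-1],[0.095,0.093,-0.006,0,0,0,-1],[0.095,0.093,-0.006,0,0,0,-1],[0.095,0.093,-0.006,0,0,0,-1],[0.095,0.093,-0.006,0,0,0,-1],[0.095,0.093,-0.006,0,0,0,-1],[0.095,0.093,-0.006,0,0,0,-1],[0,0,0,0,0,-0.148,-1],[0,0,0,0,0,-0.148,-1],[0,0,0,0,0,0,-1]]}}

```text
time: 1.77
ee_pos: [0.5178, 0.0824, 0.2566]
tcp_rot: [1.0, 0.001, -0.001, 0.0]
force: [-0.4, -0.6, -1.1]
grip_width: 1.003
```

```bash
cat >> h.py <<'E'
def plan(p=None,yaw=None,step=0.036,g=None,s=None,roll=0.11):
    """rows to TCP p with tool x at world yaw, tool down; straight and evenly turned"""
    s=s or readout.get_state(); p0=s["ee_pos"]; R0=R.from_quat(s["tcp_rot"])
    x=R0.as_matrix()[:,0]; y0=np.arctan2(x[1],x[0])
    if p is None: p=p0
    if yaw is None: yaw=y0
    R1=R.from_euler("z",yaw)*R.from_euler("x",np.pi)
    rv=(R0.inv()*R1).as_rotvec(); d=np.asarray(p)-p0
    n=max(1,int(np.ceil(max(np.linalg.norm(d)/step,np.linalg.norm(rv)/roll))))
    print("t",round(s["time"],2),"at",p0.round(4),"yaw",round(y0,4),"q6",s["joint_pos"][5].round(3),"F",s["force"].round(1),"w",round(s["grip_width"]*88,1),"n",n)
    for i in range(n):
        Ri=R0*R.from_rotvec(rv*i/n)
        t=Ri.inv().apply(d/n)/0.3
        print("["+",".join("%g"%round(v,4) for v in list(t)+list(rv/n/(np.pi/4)))+"],")
        if np.linalg.norm(rv)<0.02 : break
E
python3 - <<'E'
from h import *
plan()
im,d,M,E=snap("wrist","w1.png")
cv2.imwrite("pics/w1b.png",cv2.resize(im[:,:,::-1],(800,600),interpolation=cv2.INTER_CUBIC))
E
```

```text
t 1.77 at [0.5178 0.0824 0.2566] yaw 0.0027 q6 1.042 F [-0.4 -0.6 -1.1] w 88.2 n 1
[0,0,0,0.0004,0.0013,0],
```

View pics/w1b.png

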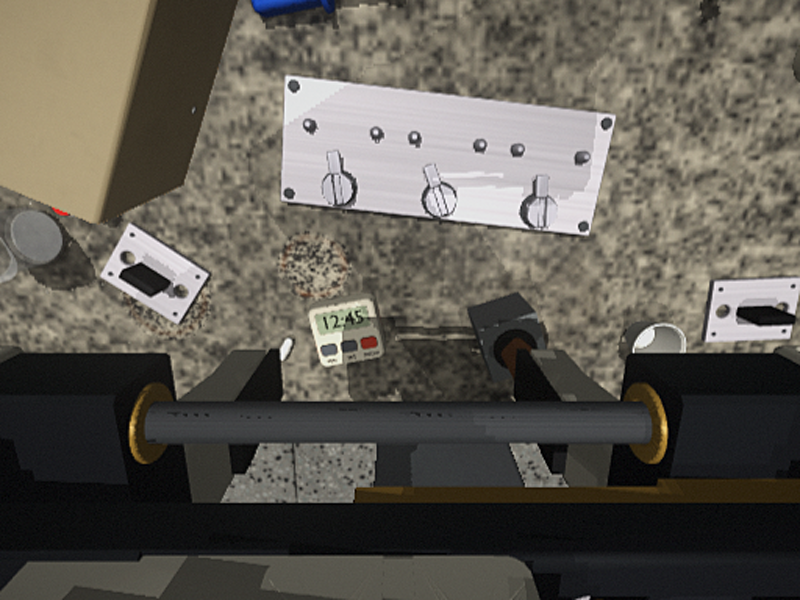

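```bash
python3 - <<'E'
from h import *
im,d,M,E=load("w1.png")
c=im[45:155,178:400]; c=cv2.resize(c[:,:,::-1],None,fx=3.6,fy=3.6,interpolation=cv2.INTER_CUBIC)
e=im[140:250,60:140];e=cv2.resize(e[:,:,::-1],(400,550//1),interpolation=cv2.INTER_CUBIC)[:200*2]
e2=im[170:250,290:380]; e2=cv2.resize(e2[:,:,::-1],None,fx=4.4,fy=4.4,interpolation=cv2.INTER_CUBIC)
cv2.imwrite("pics/c2.png",c); print(c.shape)
P=cloud(d,M,E)
for (u,v) in [(505,350),(495,310),(535,330),(500,300)]: print(P[int(v*.64),int(u*.64)].round(3))
cv2.imwrite("pics/c3.png",e2)
E
```

```text
(396, 799, 3)
[ 0.449 -0.004  0.074]
[ 0.467 -0.004  0.026]
[ 0.46  -0.031  0.06 ]
[ 0.47  -0.013  0.008]
```

View pics/c2.png

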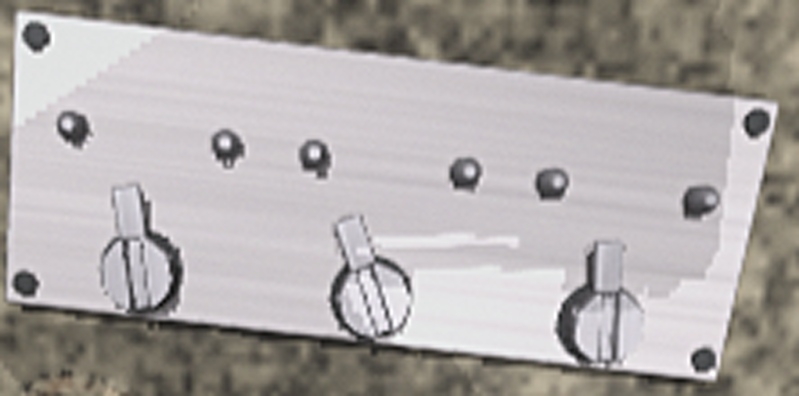

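View pics/c3.png

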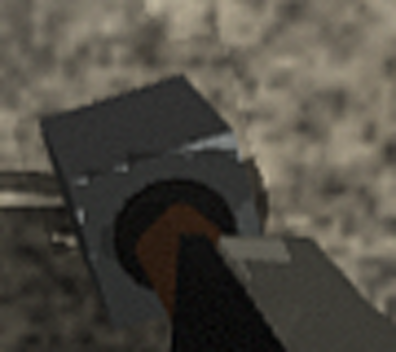

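```bash
cat >> h.py <<'E'
def fit2(src,dst):
    src=np.array(src,float);dst=np.array(dst,float)[:,:2]
    a=src-src.mean(0);b=dst-dst.mean(0)
    th=np.arctan2((a[:,0]*b[:,1]-a[:,1]*b[:,0]).sum(),(a*b).sum())
    c,s=np.cos(th),np.sin(th);Rm=np.array([[c,-s],[s,c]])
    t=dst.mean(0)-Rm@src.mean(0)
    return t,th,(dst-(src@Rm.T+t))
E
python3 - <<'E'
from h import *
im,d,M,E=load("w1.png")
f=lambda p:(p[0]/3.6+178-.36,p[1]/3.6+45-.36)
pins=[(69,123),(224,140),(313,150),(463,167),(548,176),(706,196)]
cams=[(134,272),(373,298),(605,325)]
W=[ray(M,E,*f(p),.029) for p in pins]; C=[ray(M,E,*f(p),.031) for p in cams]
sp=[(0,112),(0,58),(0,27),(0,-27),(0,-58),(0,-112)]; sc=[(-47,85),(-47,0),(-47,-85)]
for S,D in ((sp,W),(sp+sc,W+C)):
    t,th,r=fit2(np.array(S)/1e3,D); print("bench",t.round(4),th.round(4),(r*1e3).round(1).tolist())
for a,b in (((124,238),(142,310)),((357,265),(386,334)),((607,292),(606,362))):
    A,B=ray(M,E,*f(a),.031),ray(M,E,*f(b),.031); v=A-B; print("slot yaw",np.arctan2(v[1],v[0]), "cam", th-np.arctan2(v[1],v[0])+np.pi/2)
P=cloud(d,M,E)
sel=(P[...,2]>.056)&(P[...,2]<.064)&(abs(P[...,0]-.44)<.06)&(abs(P[...,1]+.02)<.06)
q=P[sel][:,:2]; print(len(q),q.min(0),q.max(0),cv2.minAreaRect(q.astype(np.float32)))
g=lambda p:(p[0]/4.4+290-.4,p[1]/4.4+170-.4)
A,B=ray(M,E,*g((75,185)),.06),ray(M,E,*g((235,140)),.06); print("stand top edge",A,B,np.linalg.norm(A-B))
for n,cs in dict(c0=[(130,224),(211,270),(180,324),(100,280)]).items():
    w=np.array([ray(M,E,u*.64-.2,v*.64-.2,.006)[:2] for u,v in cs]); print(n,w.mean(0),np.linalg.norm(np.diff(w,axis=0),axis=1),np.arctan2(*(w[1]-w[0])[::-1]))
E
```

```text
bench [0.6102 0.0434] -0.1038 [[-0.4, -2.0], [-0.1, -1.1], [-0.0, -0.8], [0.2, 1.0], [0.6, 2.3], [-0.3, 0.5]]
bench [0.6101 0.0433] -0.104 [[-0.3, -1.9], [0.0, -1.0], [0.1, -0.7], [0.3, 1.1], [0.7, 2.4], [-0.1, 0.6], [-0.1, -0.6], [-0.1, -0.6], [-0.5, 0.6]]
slot yaw 0.2176401446669595 cam 1.2492003247991592
slot yaw 0.4289192913840954 cam 1.0379211780820232
slot yaw 0.07728178307408724 cam 1.3895586863920315
711 [ 0.41362397 -0.04134452] [0.47594752 0.01619781] ((0.4447406828403473, -0.015240345150232315), (0.050338830798864365, 0.05012473091483116), 19.266115188598633)
stand top edge [0.45945765 0.01446804 0.06      ] [ 0.47346663 -0.03103658  0.06      ] 0.04761220713721069
c0 [0.49232045 0.30285819] [0.07875737 0.06297622 0.07991461] -2.1262963220072786
```

```bash
python3 - <<'E'
from h import *
print(readout.get_state()["joint_pos"].round(3))
plan([0.45,0.10,0.22],-1.57)
E
```

```text
[ 0.533  0.09  -0.269 -0.    -1.212  1.034]
t 1.82 at [0.5176 0.0829 0.2567] yaw -0.0033 q6 1.034 F [-0.9 -1.3 -0.1] w 88.0 n 15
[-0.015,-0.0037,0.0082,0.0001,0,0.133],
[-0.0153,-0.0022,0.0082,0.0001,0,0.133],
[-0.0155,-0.0005,0.0082,0.0001,0,0.133],
[-0.0155,0.0011,0.0082,0.0001,0,0.133],
[-0.0153,0.0027,0.0082,0.0001,0,0.133],
[-0.0149,0.0043,0.0082,0.0001,0,0.133],
[-0.0144,0.0058,0.0082,0.0001,0,0.133],
[-0.0137,0.0072,0.0082,0.0001,0,0.133],
[-0.0129,0.0086,0.0082,0.0001,0,0.133],
[-0.0119,0.0099,0.0082,0.0001,0,0.133],
[-0.0108,0.0111,0.0082,0.0001,0,0.133],
[-0.0096,0.0122,0.0082,0.0001,0,0.133],
[-0.0083,0.0131,0.0082,0.0001,0,0.133],
[-0.0068,0.0139,0.0082,0.0001,0,0.133],
[-0.0054,0.0145,0.0082,0.0001,0,0.133],
```

{"name": "jog_arm", "arguments": {"rows": [[-0.015,-0.0037,0.008,0,0,0.133,-1],[-0.015,-0.002,0.008,0,0,0.133,-1],[-0.0155,0,0.008,0,0,0.133,-1],[-0.0155,0.001,0.008,0,0,0.133,-1],[-0.015,0.003,0.008,0,0,0.133,-1],[-0.015,0.004,0.008,0,0,0.133,-1],[-0.0144,0.006,0.008,0,0,0.133,-1],[-0.0137,0.007,0.008,0,0,0.133,-1],[-0.013,0.009,0.008,0,0,0.133,-1],[-0.012,0.01,0.008,0,0,0.133,-1],[-0.011,0.011,0.008,0,0,0.133,-1],[-0.01,0.012,0.008,0,0,0.133,-1],[-0.008,0.013,0.008,0,0,0.133,-1],[-0.007,0.014,0.008,0,0,0.133,-1],[-0.005,0.0145,0.008,0,0,0.133,-1],[0,0,0,0,0,0,-1],[0,0,0,0,0,0,-1]]}}

```text
time: 3.23
ee_pos: [0.4498, 0.1007, 0.2213]
tcp_rot: [0.709, -0.705, 0.0, -0.0]
force: [0.5, 0.8, -0.1]
grip_width: 1.002
```

```bash
python3 - <<'E'
from h import *
plan()
im,d,M,E=snap("wrist","w2.png")
P=cloud(d,M,E)
for z0,z1 in ((.116,.122),(.056,.0615),(.0625,.069)):
  sel=(P[...,2]>z0)&(P[...,2]<z1)&(abs(P[...,0]-.44)<.06)&(abs(P[...,1]+.02)<.06)
  q=P[sel]; print(z0,len(q),cv2.minAreaRect(q[:,:2].astype(np.float32)) if len(q) else 0, np.median(q[:,2]) if len(q) else 0)
u,v=proj(M,E,[.445,-.015,.09]).astype(int); print(u,v)
u0,v0=max(u-80,0),max(v-60,0)
c=im[v0:v0+120,u0:u0+160]; print(u0,v0)
cv2.imwrite("pics/c4.png",cv2.resize(c[:,:,::-1],None,fx=5,fy=5,interpolation=cv2.INTER_CUBIC))
E
```

```text
t 3.23 at [0.4498 0.1007 0.2213] yaw -1.5652 q6 -0.644 F [ 0.5  0.8 -0.1] w 88.2 n 1
[0,0,0,-0.0002,0.0001,-0],
0.116 628 ((0.4444577395915985, -0.014585573226213455), (0.020492620766162872, 0.020725883543491364), 47.880577087402344) 0.11873328746605374
0.056 1454 ((0.44457757472991943, -0.014799285680055618), (0.04998655244708061, 0.050152868032455444), 19.28606605529785) 0.06005184390468851
0.0625 350 ((0.4458332359790802, -0.015488840639591217), (0.03823595866560936, 0.036415889859199524), 5.687137126922607) 0.06500983732936563
260 57
180 0
```

View pics/c4.png

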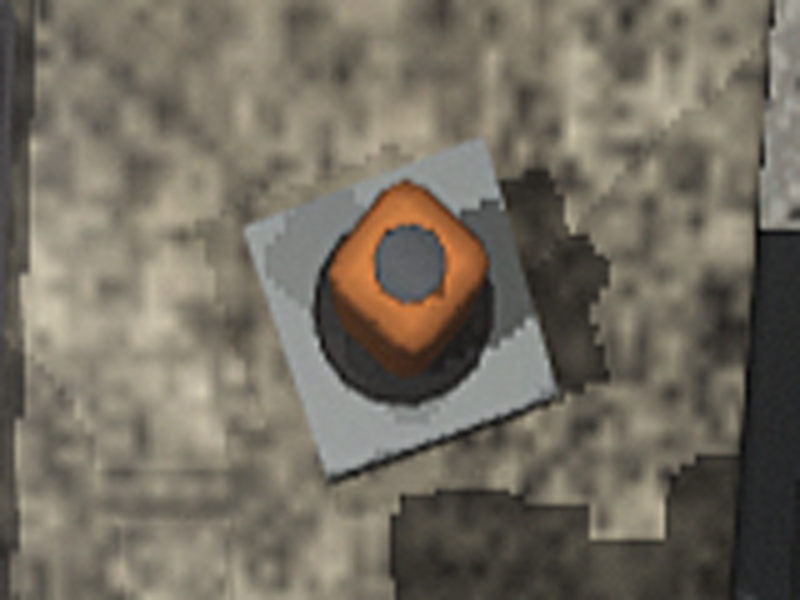

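```bash
python3 - <<'E'
from h import *
plan([0.4446,-0.0147,0.16],-0.735)
im,d,M,E=load("top0.png"); P=cloud(d,M,E)
for x in (.5,.6,.7):
  print(x,[(y,P[...,2][(abs(P[...,0]-x)<.05)&(abs(P[...,1]-y)<.025)].max().round(3)) for y in (.35,.3,.25,.2,.15,-.1,-.15,-.2,-.25)])
E
```

```text
t 3.28 at [0.4501 0.1007 0.2214] yaw -1.5644 q6 -0.643 F [0.4 0.3 0.3] w 88.3 n 8
[0.0481,0.0026,0.0256,-0.0001,-0,-0.132],
[0.0475,0.0076,0.0256,-0.0001,-0,-0.132],
[0.0465,0.0125,0.0256,-0.0001,-0,-0.132],
[0.0449,0.0172,0.0256,-0.0001,-0,-0.132],
[0.0429,0.0218,0.0256,-0.0001,-0,-0.132],
[0.0404,0.0261,0.0256,-0.0001,-0,-0.132],
[0.0375,0.0301,0.0256,-0.0001,-0,-0.132],
[0.0342,0.0338,0.0256,-0.0001,-0,-0.132],
0.5 [(0.35, np.float64(0.077)), (0.3, np.float64(0.043)), (0.25, np.float64(0.013)), (0.2, np.float64(0.016)), (0.15, np.float64(0.027)), (-0.1, np.float64(0.028)), (-0.15, np.float64(0.042)), (-0.2, np.float64(0.017)), (-0.25, np.float64(0.043))]
0.6 [(0.35, np.float64(0.13)), (0.3, np.float64(0.129)), (0.25, np.float64(0.128)), (0.2, np.float64(0.017)), (0.15, np.float64(0.038)), (-0.1, np.float64(0.032)), (-0.15, np.float64(0.014)), (-0.2, np.float64(0.013)), (-0.25, np.float64(0.016))]
0.7 [(0.35, np.float64(0.156)), (0.3, np.float64(0.144)), (0.25, np.float64(0.128)), (0.2, np.float64(0.128)), (0.15, np.float64(0.024)), (-0.1, np.float64(0.122)), (-0.15, np.float64(0.121)), (-0.2, np.float64(0.124)), (-0.25, np.float64(0.076))]
```

{"name": "jog_arm", "arguments": {"rows": [[0.048,0.0026,0.0256,0,0,-0.132,-1],[0.0475,0.0076,0.0256,0,0,-0.132,-1],[0.0465,0.0125,0.0256,0,0,-0.132,-1],[0.045,0.0172,0.0256,0,0,-0.132,-1],[0.043,0.0218,0.0256,0,0,-0.132,-1],[0.0404,0.026,0.0256,0,0,-0.132,-1],[0.0375,0.03,0.0256,0,0,-0.132,-1],[0.034,0.034,0.0256,0,0,-0.132,-1],[0,0,0,0,0,0,-1],[0,0,0,0,0,0,-1]]}}

```text
time: 4.12
ee_pos: [0.4443, -0.0156, 0.1596]
tcp_rot: [0.932, -0.362, -0.0, 0.0]
force: [-0.4, -0.2, -0.3]
grip_width: 1.0
```

```bash
python3 - <<'E'
from h import *
plan([0.4446,-0.0147,0.079],-0.735)
E
```

```text
t 4.12 at [ 0.4443 -0.0156  0.1596] yaw -0.74 q6 0.419 F [-0.4 -0.2 -0.3] w 88.0 n 3
[-0.0003,-0.001,0.0896,0.0003,0.0001,-0.0021],
```

{"name": "jog_arm", "arguments": {"rows": [[0,-0.001,0.067,0,0,0,-1],[0,-0.001,0.067,0,0,0,-1],[0,0,0.067,0,0,0,-1],[0,0,0.067,0,0,0,-1],[0,0,0,0,0,0,0.5],[0,0,0,0,0,0,1],[0,0,0,0,0,0,1],[0,0,0,0,0,0,1],[0,0,0,0,0,0,1],[0,0,0,0,0,0,1],[0,0,0,0,0,0,1],[0,0,0,0,0,0,1]], "squeeze": 40}}

```text
time: 5.12
ee_pos: [0.4448, -0.0146, 0.0797]
tcp_rot: [0.933, -0.361, 0.0, -0.0]
force: [-0.4, 0.5, 0.2]
grip_width: 0.455
```

```bash
python3 - <<'E'
from h import *
plan()
E
```

```text
t 5.12 at [ 0.4448 -0.0146  0.0797] yaw -0.7379 q6 0.42 F [-0.4  0.5  0.2] w 40.0 n 1
[0,0,0,-0.0009,-0.0004,0],
```

{"name": "jog_arm", "arguments": {"rows": [[0,0,0,0,0,0,1],[0,0,0,0,0,0,1],[0,0,0,0,0,0,1],[0,0,0,0,0,0,1],[0,0,0,0,0,0,1],[0,0,0,0,0,0,1],[0,0,0,0,0,0,1],[0,0,-0.05,0,0,0,1],[0,0,-0.1,0,0,0,1],[0,0,-0.1,0,0,0,1],[0,0,-0.1,0,0,0,1],[0,0,-0.1,0,0,0,1],[0,0,0,0,0,0,1],[0,0,0,0,0,0,1]]}}

```text
time: 6.28
ee_pos: [0.4454, -0.0143, 0.2157]
tcp_rot: [0.933, -0.361, 0.001, -0.001]
force: [0.9, 1.0, -2.0]
grip_width: 0.25
```

```bash
python3 - <<'E'
from h import *
plan([0.49,0.03,0.22])
im,d,M,E=snap("wrist","w3.png")
s=readout.get_state(); p=s["ee_pos"]-[0,0,.0747]
u,v=proj(M,E,p); print("edge px",u,v)
P=cloud(d,M,E); Q=P-s["ee_pos"]; 
sel=(np.hypot(Q[...,0],Q[...,1])<.03)&(Q[...,2]<-.02)&(Q[...,2]>-.09)
x=R.from_quat(s["tcp_rot"]).inv().apply(Q[sel]); print(len(x)); vv,uu=np.nonzero(sel)
deep=x[:,2]>.045; print(x[deep].round(4)[:40])
u,v=int(u),int(v); c=im[max(v-60,0):v+60,u-80:u+80]; print(c.shape)
cv2.imwrite("pics/c5.png",cv2.resize(c[:,:,::-1],None,fx=5,fy=5,interpolation=cv2.INTER_CUBIC))
E
```

```text
t 6.28 at [ 0.4454 -0.0143  0.2157] yaw -0.7378 q6 0.42 F [ 0.9  1.  -2. ] w 22.0 n 2
[0.0054,-0.1047,-0.0067,-0.0023,-0.0009,0],
edge px 255.3769372599489 198.70798985581067
46
[[ 0.0018 -0.0068  0.0711]
 [ 0.0021 -0.006   0.0703]
 [ 0.0021 -0.0052  0.0703]
 [ 0.0021 -0.0044  0.0703]
 [ 0.0018 -0.0035  0.0712]
 [ 0.002  -0.0027  0.0706]
 [ 0.002  -0.0019  0.0705]
 [ 0.0016 -0.0011  0.0716]
 [ 0.0019 -0.0002  0.0707]
 [ 0.0019  0.0006  0.0707]
 [ 0.0023  0.0014  0.0695]
 [ 0.0018  0.0022  0.0712]
 [ 0.0023  0.003   0.0695]
 [ 0.002   0.0039  0.0705]
 [ 0.0021  0.0047  0.0701]
 [ 0.0021  0.0055  0.0703]
 [ 0.0015 -0.0076  0.0695]
 [ 0.0018 -0.0068  0.0686]
 [ 0.0024 -0.0059  0.0667]
 [ 0.0021 -0.0051  0.0674]
 [ 0.0018 -0.0043  0.0685]
 [ 0.002  -0.0035  0.068 ]
 [ 0.0022 -0.0027  0.0673]
 [ 0.0021 -0.0019  0.0676]
 [ 0.0018 -0.0011  0.0685]
 [ 0.0023 -0.0003  0.067 ]
 [ 0.002   0.0006  0.068 ]
 [ 0.0022  0.0014  0.0674]
 [ 0.0019  0.0022  0.0683]
 [ 0.0021  0.003   0.0677]
 [ 0.0022  0.0038  0.0673]
 [ 0.0019  0.0046  0.0683]
 [ 0.002   0.0054  0.0678]
 [ 0.002   0.0063  0.068 ]
 [ 0.0018 -0.0075  0.0658]
 [ 0.0022 -0.0067  0.0646]
 [ 0.0018 -0.0059  0.066 ]
 [ 0.0021 -0.0051  0.0651]
 [ 0.002  -0.0043  0.0653]
 [ 0.0018 -0.0035  0.0659]]
(120, 160, 3)
```

View pics/c5.png

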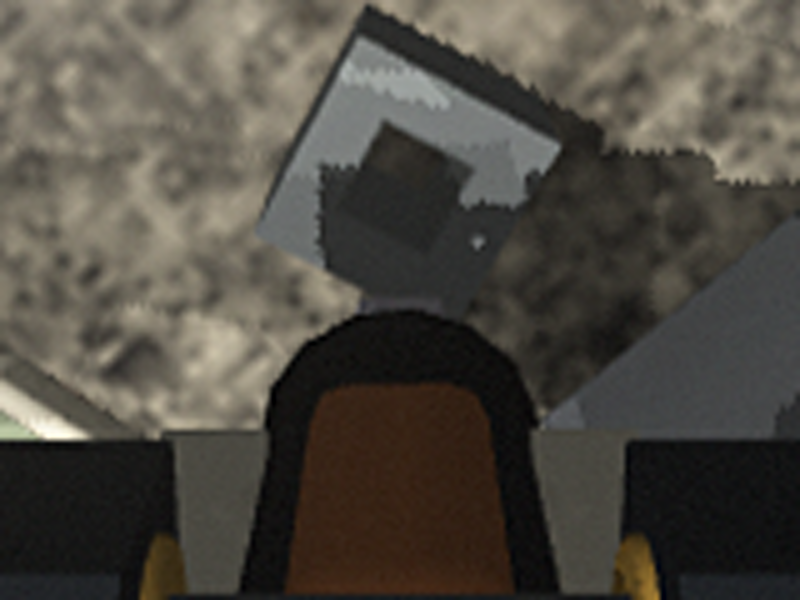

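```bash
python3 - <<'E'
from h import *
plan([0.488,0.05,0.17],-0.10)
E
```

```text
t 6.33 at [ 0.4444 -0.0145  0.2142] yaw -0.738 q6 0.42 F [ 0.4 -0.7 -0.6] w 22.1 n 6
[-0.0062,-0.0428,0.0246,-0.0002,-0,-0.1354],
[-0.0016,-0.0432,0.0246,-0.0002,-0,-0.1354],
[0.003,-0.0431,0.0246,-0.0002,-0,-0.1354],
[0.0076,-0.0426,0.0246,-0.0002,-0,-0.1354],
[0.012,-0.0416,0.0246,-0.0002,-0,-0.1354],
[0.0164,-0.04,0.0246,-0.0002,-0,-0.1354],
```

{"name": "jog_arm", "arguments": {"rows": [[-0.006,-0.043,0.0246,0,0,-0.1354,1],[-0.0016,-0.043,0.0246,0,0,-0.1354,1],[0.003,-0.043,0.0246,0,0,-0.1354,1],[0.0076,-0.0426,0.0246,0,0,-0.1354,1],[0.012,-0.0416,0.0246,0,0,-0.1354,1],[0.0164,-0.04,0.0246,0,0,-0.1354,1],[0,0,0,0,0,0,1],[0,0,0,0,0,0,1]]}}

```text
time: 7.0
ee_pos: [0.4872, 0.0495, 0.1681]
tcp_rot: [0.999, -0.051, -0.002, 0.001]
force: [0.3, -0.7, -0.8]
grip_width: 0.25
```

```bash
python3 - <<'E'
from h import *
plan()
im,d,M,E=snap("wrist","w4.png")
P=cloud(d,M,E); z=P[...,2]
# head tops at z ~ .031; base top .015
for n,(x,y) in enumerate(((.572,.133),(.563,.048),(.554,-.036))):
    sel=(z>.0285)&(z<.034)&(np.hypot(P[...,0]-x,P[...,1]-y)<.02)
    q=P[sel][:,:2].astype(np.float32); h=cv2.convexHull(q); (c,r)=cv2.minEnclosingCircle(q); print(n,len(q),np.round(c,4),round(r,4),np.median(z[sel]).round(4), np.round(cv2.minAreaRect(q),4) if 0 else "", q.mean(0))
sel=(z>.0135)&(z<.0165)&(abs(P[...,0]-.6)<.1)&(abs(P[...,1]-.04)<.17)
print(cv2.minAreaRect(P[sel][:,:2].astype(np.float32)))
a=(300,150)
vs,us=np.nonzero((abs(P[...,0]-.59)<.075)&(abs(P[...,1]-.043)<.15)&(z>.01)&(z<.05))
print(us.min(),us.max(),vs.min(),vs.max())
u0,v0=us.min(),vs.min(); c=im[v0:vs.max(),u0:us.max()]; k=800/c.shape[1]
cv2.imwrite("pics/c6.png",cv2.resize(c[:,:,::-1],None,fx=k,fy=k,interpolation=cv2.INTER_CUBIC)); print(u0,v0,k)
E
```

```text
t 7.0 at [0.4872 0.0495 0.1681] yaw -0.1012 q6 0.966 F [ 0.3 -0.7 -0.8] w 22.0 n 1
[0,0,0,0.0028,0.0047,0],
0 429 [0.5724 0.1313] 0.0141 0.0308  [0.5713065  0.13120727]
1 420 [0.5621 0.0471] 0.013 0.0309  [0.56234986 0.04712802]
2 431 [ 0.5542 -0.0369] 0.0138 0.0309  [ 0.55361557 -0.03685309]
((0.5949825644493103, 0.04361209273338318), (0.2693066895008087, 0.09980884194374084), 83.95691680908203)
105 391 11 121
105 11 2.797202797202797
```

View pics/c6.png

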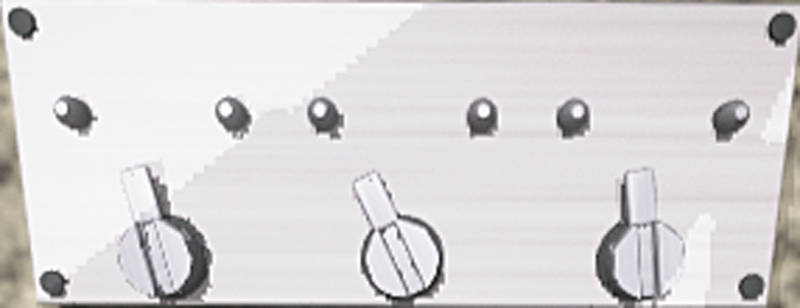

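```bash
python3 - <<'E'
from h import *
im,d,M,E=load("w4.png"); P=cloud(d,M,E); z=P[...,2]; g=cv2.cvtColor(im,cv2.COLOR_RGB2GRAY)
b=-.1055; c0=np.array([.6089,.0421]); Rb=np.array([[np.cos(b),-np.sin(b)],[np.sin(b),np.cos(b)]])
for n,y in enumerate((.085,0,-.085)):
    c=c0+Rb@[-.047,y]
    # rectified patch at z=.031: brightness and depth deviation
    r=np.arange(-.03,.0301,.0005); X,Y=np.meshgrid(c[0]+r,c[1]+r)
    pts=np.stack([X,Y,np.full_like(X,.031)],-1).reshape(-1,3)
    q=(pts@E[:3,:3].T+E[:3,3])@M.T; uv=(q[:,:2]/q[:,2:]).reshape(X.shape+(2,)).astype(np.float32)
    zz=cv2.remap(z.astype(np.float32),uv[...,0],uv[...,1],cv2.INTER_NEAREST)
    rr=np.hypot(X-c[0],Y-c[1])
    m=(zz<.0295)&(rr<.0105); pts=np.stack([X[m],Y[m]],1)
    l=cv2.fitLine(pts.astype(np.float32),cv2.DIST_HUBER,0,.01,.01).ravel()
    a=np.arctan(l[1]/l[0]); off=(l[2]-c[0])*-np.sin(a)+(l[3]-c[1])*np.cos(a)
    # tongue: z ~ .0265 beyond 15mm
    m2=(abs(zz-.0265)<.0013)&(rr>.017)&(rr<.029)&(X>c[0]); 
    t=np.stack([X[m2],Y[m2]],1).mean(0)-c if m2.any() else [0,0]
    print(n,c.round(4),m.sum(),"slot",a.round(3),"off",off.round(4),"tongue",m2.sum(),np.arctan2(t[1],t[0]).round(3),"tool yaw",(a-np.pi/2).round(3))
E
```

```text
0 [0.5711 0.1316] 529 slot 0.128 off -0.0004 tongue 415 0.043 tool yaw -1.443
1 [0.5622 0.047 ] 516 slot 0.361 off 0.0002 tongue 430 0.344 tool yaw -1.209
2 [ 0.5532 -0.0375] 516 slot 0.066 off 0.0005 tongue 424 0.112 tool yaw -1.505
```

```bash
cat >> h.py <<'E'
def rect(im,M,E,c,h,z,k=.00025,interp=cv2.INTER_CUBIC):
    "patch at height z; image right = +x world? rows: x decreasing downward, cols: y decreasing rightward"
    r=np.arange(-h,h+1e-9,k); Y,X=np.meshgrid(c[1]-r,c[0]-r)
    p=np.stack([X,Y,np.full_like(X,z)],-1).reshape(-1,3)
    q=(p@E[:3,:3].T+E[:3,3])@M.T; uv=(q[:,:2]/q[:,2:]).reshape(X.shape+(2,)).astype(np.float32)
    return cv2.remap(im,uv[...,0],uv[...,1],interp)
E
python3 - <<'E'
from h import *
im,d,M,E=load("w4.png")
o=[]
for c in ([.5711,.1316],[.5622,.0470],[.5532,-.0375]):
    p=rect(im,M,E,c,.033,.031)[:,:,::-1].copy(); n=p.shape[0]//2; cv2.circle(p,(n,n),52,(0,0,255),1); cv2.circle(p,(n,n),2,(0,0,255),-1); o.append(p)
print(p.shape); cv2.imwrite("pics/c7.png",np.hstack(o))
E
```

```text
(265, 265, 3)
```

View pics/c7.png

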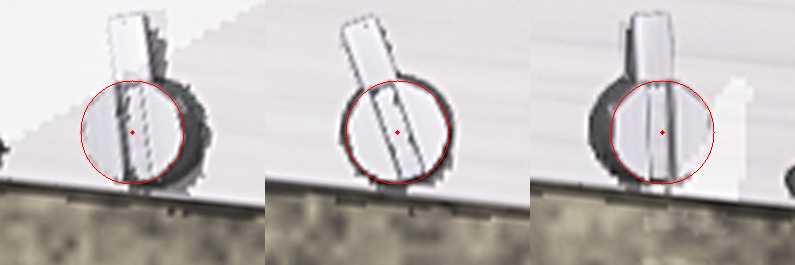

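```bash
python3 - <<'E'
from h import *
plan([0.5708,0.1311,0.14],-1.42)
E
```

```text
t 7.05 at [0.4873 0.0493 0.1688] yaw -0.102 q6 0.966 F [-0.6  0.2 -0.7] w 22.1 n 12
[0.0208,-0.025,0.0079,0.0003,0.0001,0.1398],
[0.0179,-0.0271,0.0079,0.0003,0.0001,0.1398],
[0.0148,-0.0289,0.0079,0.0003,0.0001,0.1398],
[0.0116,-0.0304,0.0079,0.0003,0.0001,0.1398],
[0.0082,-0.0314,0.0079,0.0003,0.0001,0.1398],
[0.0047,-0.0321,0.0079,0.0003,0.0001,0.1398],
[0.0011,-0.0325,0.0079,0.0003,0.0001,0.1398],
[-0.0024,-0.0324,0.008,0.0003,0.0001,0.1398],
[-0.006,-0.0319,0.008,0.0003,0.0001,0.1398],
[-0.0094,-0.0311,0.008,0.0003,0.0001,0.1398],
[-0.0128,-0.0299,0.008,0.0003,0.0001,0.1398],
[-0.016,-0.0283,0.008,0.0003,0.0001,0.1398],
```

{"name": "jog_arm", "arguments": {"rows": [[0.0208,-0.025,0.008,0,0,0.14,1],[0.018,-0.027,0.008,0,0,0.14,1],[0.015,-0.029,0.008,0,0,0.14,1],[0.0116,-0.0304,0.008,0,0,0.14,1],[0.008,-0.0314,0.008,0,0,0.14,1],[0.0047,-0.032,0.008,0,0,0.14,1],[0.001,-0.0325,0.008,0,0,0.14,1],[-0.0024,-0.0324,0.008,0,0,0.14,1],[-0.006,-0.032,0.008,0,0,0.14,1],[-0.0094,-0.031,0.008,0,0,0.14,1],[-0.0128,-0.03,0.008,0,0,0.14,1],[-0.016,-0.028,0.008,0,0,0.14,1],[0,0,0,0,0,0,1],[0,0,0,0,0,0,1]]}}

```text
time: 8.22
ee_pos: [0.5711, 0.1312, 0.141]
tcp_rot: [0.759, -0.651, -0.0, 0.0]
force: [-0.9, 0.7, -0.5]
grip_width: 0.252
```

```bash
python3 - <<'E'
from h import *
plan([0.5708,0.1311,0.1005],-1.42,step=.012)
E
```

```text
t 8.22 at [0.5711 0.1312 0.141 ] yaw -1.418 q6 -0.406 F [-0.9  0.7 -0.5] w 22.2 n 4
[0,0.0003,0.0337,0.0003,-0.0001,0.0006],
```

{"name": "jog_arm", "arguments": {"rows": [[0,0.001,0.036,0,0,0,1],[0,0,0.036,0,0,0,1],[0,0,0.021,0,0,0,1],[0,0,0.021,0,0,0,1],[0,0,0.021,0,0,0,1],[0,0,0,0,0,0,1],[0,0,0,0,0,0,1]]}}

```text
time: 8.8
ee_pos: [0.5711, 0.1315, 0.1002]
tcp_rot: [0.759, -0.651, -0.0, 0.0]
force: [-0.3, 0.4, -0.1]
grip_width: 0.251
```

```bash
python3 - <<'E'
from h import *
plan(); print(readout.get_state()["ft_torque"])
E
```

```text
t 8.8 at [0.5711 0.1315 0.1002] yaw -1.419 q6 -0.408 F [-0.3  0.4 -0.1] w 22.1 n 1
[0,0,0,0.0012,-0.0006,-0],
[ 0.10631784 -0.08096179 -0.00974619]
```

{"name": "jog_arm", "arguments": {"rows": [[0,0,0,0,0,-0.124,1],[0,0,0,0,0,-0.124,1],[0,0,0,0,0,-0.124,1],[0,0,0,0,0,-0.124,1],[0,0,0,0,0,-0.124,1],[0,0,0,0,0,-0.124,1],[0,0,0,0,0,-0.124,1],[0,0,0,0,0,-0.124,1],[0,0,0,0,0,-0.124,1],[0,0,0,0,0,-0.124,1],[0,0,0,0,0,-0.124,1],[0,0,0,0,0,-0.124,1],[0,0,0,0,0,-0.124,1],[0,0,0,0,0,-0.124,1],[0,0,0,0,0,-0.124,1],[0,0,0,0,0,0,1]]}}

```text
time: 10.13
ee_pos: [0.5714, 0.1317, 0.1011]
tcp_rot: [1.0, 0.023, 0.0, -0.0]
force: [0.5, -0.6, -0.5]
grip_width: 0.251
```

```bash
python3 - <<'E'
from h import *
plan(); print(readout.get_state()["ft_torque"])
E
```

```text
t 10.13 at [0.5714 0.1317 0.1011] yaw 0.046 q6 1.057 F [ 0.5 -0.6 -0.5] w 22.1 n 1
[0,0,0,-0.0003,-0.0004,0],
[ 0.05442234  0.1191567  -0.10675916]
```

```bash
python3 - <<'E'
from h import *
s=readout.get_state(); s["ee_pos"]=s["ee_pos"]+[0,0,.039]
plan([0.5620,0.0468,0.14],-1.226,s=s,roll=.12)
E
```

```text
t 10.13 at [0.5714 0.1317 0.1401] yaw 0.046 q6 1.057 F [ 0.5 -0.6 -0.5] w 22.1 n 11
[-0.004,0.0256,0,-0,-0,0.1472],
[-0.0011,0.0259,0,-0,-0,0.1472],
[0.0019,0.0258,0,-0,-0,0.1472],
[0.0049,0.0254,0,-0,-0,0.1472],
[0.0078,0.0247,0,-0,-0,0.1472],
[0.0106,0.0236,0,-0,-0,0.1472],
[0.0133,0.0222,0,-0,-0,0.1472],
[0.0157,0.0206,0,-0,-0,0.1472],
[0.018,0.0186,0,-0,-0,0.1472],
[0.02,0.0164,0,-0,-0,0.1472],
[0.0218,0.014,0,-0,-0,0.1472],
```

{"name": "jog_arm", "arguments": {"rows": [[0,0,-0.04,0,0,0,1],[0,0,-0.09,0,0,0,1],[-0.004,0.0256,0,0,0,0.1472,1],[-0.001,0.026,0,0,0,0.1472,1],[0.002,0.0258,0,0,0,0.1472,1],[0.005,0.0254,0,0,0,0.1472,1],[0.008,0.0247,0,0,0,0.1472,1],[0.0106,0.0236,0,0,0,0.1472,1],[0.0133,0.022,0,0,0,0.1472,1],[0.0157,0.0206,0,0,0,0.1472,1],[0.018,0.0186,0,0,0,0.1472,1],[0.02,0.0164,0,0,0,0.1472,1],[0.0218,0.014,0,0,0,0.1472,1],[0,0,0,0,0,0,1],[0,0,0,0,0,0,1]]}}

```text
time: 11.38
ee_pos: [0.5619, 0.0466, 0.1401]
tcp_rot: [0.817, -0.577, 0.0, -0.0]
force: [0.5, 0.2, -0.9]
grip_width: 0.251
```

```bash
python3 - <<'E'
from h import *
plan([0.5620,0.0468,0.1003],-1.226,step=.012)
im,d,M,E=snap("wrist","w5.png")
p=rect(im,M,E,[.5711,.1316],.04,.031)[:,:,::-1]; cv2.imwrite("pics/c8.png",p)
E
```

```text
t 11.38 at [0.5619 0.0466 0.1401] yaw -1.2292 q6 -0.088 F [ 0.5  0.2 -0.9] w 22.1 n 4
[-0.0001,-0.0001,0.0332,-0.0002,-0,-0.001],
```

{"name": "jog_arm", "arguments": {"rows": [[0,0,0.036,0,0,0,1],[0,0,0.036,0,0,0,1],[0,0,0.02,0,0,0,1],[0,0,0.02,0,0,0,1],[0,0,0.02,0,0,0,1],[0,0,0,0,0,0,1]]}}

```text
time: 11.93
ee_pos: [0.5614, 0.0467, 0.0988]
tcp_rot: [0.817, -0.577, -0.0, 0.001]
force: [0.2, 0.5, -1.2]
grip_width: 0.249
```

{"name": "jog_arm", "arguments": {"rows": [[0,0,0,0,0,-0.125,1],[0,0,0,0,0,-0.125,1],[0,0,0,0,0,-0.125,1],[0,0,0,0,0,-0.125,1],[0,0,0,0,0,-0.125,1],[0,0,0,0,0,-0.125,1],[0,0,0,0,0,-0.125,1],[0,0,0,0,0,-0.125,1],[0,0,0,0,0,-0.125,1],[0,0,0,0,0,-0.125,1],[0,0,0,0,0,-0.125,1],[0,0,0,0,0,-0.125,1],[0,0,0,0,0,-0.125,1],[0,0,0,0,0,0,1]]}}

```text
time: 13.1
ee_pos: [0.5618, 0.0465, 0.1]
tcp_rot: [1.0, 0.025, -0.0, 0.0]
force: [2.4, -1.9, -3.8]
grip_width: 0.246
```

```bash
python3 - <<'E'
from h import *
s=readout.get_state(); print(s["ft_torque"], s["ee_pos"]); s["ee_pos"]=s["ee_pos"]+[0,0,.039]
plan([0.5531,-0.0377,0.14],-1.54,s=s,roll=.12)
E
```

```text
[-0.89971354 -0.82611108 -0.10564039] [0.56181939 0.04649723 0.09996971]
t 13.1 at [0.5618 0.0465 0.139 ] yaw 0.0506 q6 1.191 F [ 2.4 -1.9 -3.8] w 21.7 n 14
[-0.0031,0.0199,-0.0002,0,-0,0.1447],
[-0.0008,0.0201,-0.0002,0,-0,0.1447],
[0.0015,0.0201,-0.0002,0,-0,0.1447],
[0.0037,0.0198,-0.0002,0,-0,0.1447],
[0.006,0.0193,-0.0002,0,-0,0.1447],
[0.0081,0.0184,-0.0002,0,-0,0.1447],
[0.0102,0.0174,-0.0002,0,-0,0.1447],
[0.0121,0.0161,-0.0002,0,-0,0.1447],
[0.0138,0.0147,-0.0002,0,-0,0.1447],
[0.0154,0.013,-0.0002,0,-0,0.1447],
[0.0168,0.0112,-0.0002,0,-0,0.1447],
[0.0179,0.0092,-0.0002,0,-0,0.1447],
[0.0189,0.0071,-0.0002,0,-0,0.1447],
[0.0195,0.0049,-0.0002,0,-0,0.1447],
```

{"name": "jog_arm", "arguments": {"rows": [[0,0,-0.04,0,0,0,1],[0,0,-0.09,0,0,0,1],[-0.003,0.02,0,0,0,0.1447,1],[-0.0008,0.02,0,0,0,0.1447,1],[0.0015,0.02,0,0,0,0.1447,1],[0.0037,0.0198,0,0,0,0.1447,1],[0.006,0.0193,0,0,0,0.1447,1],[0.008,0.0184,0,0,0,0.1447,1],[0.01,0.0174,0,0,0,0.1447,1],[0.012,0.016,0,0,0,0.1447,1],[0.0138,0.0147,0,0,0,0.1447,1],[0.0154,0.013,0,0,0,0.1447,1],[0.0168,0.011,0,0,0,0.1447,1],[0.018,0.009,0,0,0,0.1447,1],[0.019,0.007,0,0,0,0.1447,1],[0.0195,0.005,0,0,0,0.1447,1],[0,0,0,0,0,0,1],[0,0,0,0,0,0,1]]}}

```text
time: 14.6
ee_pos: [0.5528, -0.0373, 0.1393]
tcp_rot: [0.717, -0.698, 0.0, -0.0]
force: [-0.4, 0.2, -0.3]
grip_width: 0.25
```

```bash
python3 - <<'E'
from h import *
plan([0.5531,-0.0377,0.1003],-1.54,step=.012); print(readout.get_state()["ft_torque"])
E
```

```text
t 14.6 at [ 0.5528 -0.0373  0.1393] yaw -1.544 q6 -0.259 F [-0.4  0.2 -0.3] w 22.0 n 4
[0.0003,-0.0003,0.0325,-0.0001,0,-0.0013],
[ 0.1049674  -0.05375898  0.03740512]
```

{"name": "jog_arm", "arguments": {"rows": [[0.0005,-0.0008,0.036,0,0,0,1],[0,0,0.036,0,0,0,1],[0,0,0.019,0,0,0,1],[0,0,0.019,0,0,0,1],[0,0,0.019,0,0,0,1],[0,0,0,0,0,0,1]]}}

```text
time: 15.1
ee_pos: [0.5523, -0.0374, 0.0989]
tcp_rot: [0.716, -0.698, -0.001, 0.001]
force: [-0.1, 0.9, -0.9]
grip_width: 0.251
```

{"name": "jog_arm", "arguments": {"rows": [[0,0,0,0,0,-0.126,1],[0,0,0,0,0,-0.126,1],[0,0,0,0,0,-0.126,1],[0,0,0,0,0,-0.126,1],[0,0,0,0,0,-0.126,1],[0,0,0,0,0,-0.126,1],[0,0,0,0,0,-0.126,1],[0,0,0,0,0,-0.126,1],[0,0,0,0,0,-0.126,1],[0,0,0,0,0,-0.126,1],[0,0,0,0,0,-0.126,1],[0,0,0,0,0,-0.126,1],[0,0,0,0,0,-0.126,1],[0,0,0,0,0,-0.126,1],[0,0,0,0,0,-0.126,1],[0,0,0,0,0,-0.126,1],[0,0,0,0,0,0,1]]}}

```text
time: 16.52
ee_pos: [0.5528, -0.0377, 0.1002]
tcp_rot: [1.0, 0.021, -0.0, 0.0]
force: [-0.1, -1.7, -3.7]
grip_width: 0.25
```

```bash
python3 - <<'E'
from h import *
s=readout.get_state(); print(s["ft_torque"], s["ee_pos"],s["joint_pos"]); s["ee_pos"]=s["ee_pos"]+[0,0,.069]
plan([0.488,0.05,0.17],-.1,s=s,roll=.12)
E
```

```text
[-0.87035787 -0.23817258 -0.06881439] [ 0.55277208 -0.03768131  0.10022777] [ 2.85600380e-01  2.78914572e-01 -4.21842644e-01  3.09211767e-04
 -8.70716435e-01  1.32792088e+00]
t 16.52 at [ 0.5528 -0.0377  0.1692] yaw 0.0429 q6 1.328 F [-0.1 -1.7 -3.7] w 22.0 n 4
[-0.0508,-0.0753,-0.0006,0.0001,0.0002,0.0455],
[-0.0535,-0.0735,-0.0006,0.0001,0.0002,0.0455],
[-0.056,-0.0715,-0.0006,0.0001,0.0002,0.0455],
[-0.0586,-0.0695,-0.0006,0.0001,0.0002,0.0455],
```

Lift and go to the viewing pose to check all three cams.

{"name": "jog_arm", "arguments": {"rows": [[0,0,-0.04,0,0,0,1],[0,0,-0.09,0,0,0,1],[0,0,-0.1,0,0,0,1],[-0.051,-0.075,0,0,0,0.0455,1],[-0.0535,-0.0735,0,0,0,0.0455,1],[-0.056,-0.0715,0,0,0,0.0455,1],[-0.0586,-0.0695,0,0,0,0.0455,1],[0,0,0,0,0,0,1],[0,0,0,0,0,0,1]]}}

```text
time: 17.27
ee_pos: [0.4883, 0.0516, 0.1701]
tcp_rot: [0.999, -0.052, 0.001, -0.0]
force: [-0.4, -1.0, -1.3]
grip_width: 0.252
```

```bash
python3 - <<'E'
from h import *
plan([.4446,-.0148,.205],-.738)
im,d,M,E=snap("wrist","w6.png")
cv2.imwrite("pics/c9.png",np.hstack([rect(im,M,E,c,.033,.031)[:,:,::-1] for c in ([.5711,.1316],[.5622,.0470],[.5532,-.0375])]))
E
```

```text
t 17.27 at [0.4883 0.0516 0.1701] yaw -0.1044 q6 0.96 F [-0.4 -1.  -1.3] w 22.2 n 6
[-0.0203,0.0392,-0.0194,-0.0002,-0.0002,0.1345],
[-0.016,0.0411,-0.0194,-0.0002,-0.0002,0.1345],
[-0.0116,0.0426,-0.0194,-0.0002,-0.0002,0.1345],
[-0.0071,0.0436,-0.0194,-0.0002,-0.0002,0.1345],
[-0.0024,0.0441,-0.0194,-0.0002,-0.0002,0.1345],
[0.0022,0.0441,-0.0194,-0.0002,-0.0002,0.1345],
```

View pics/c9.png

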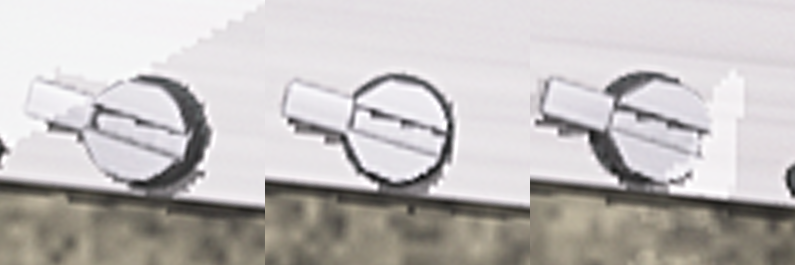

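{"name": "jog_arm", "arguments": {"rows": [[-0.02,0.039,-0.0194,0,0,0.1345,1],[-0.016,0.041,-0.0194,0,0,0.1345,1],[-0.0116,0.0426,-0.0194,0,0,0.1345,1],[-0.007,0.0436,-0.0194,0,0,0.1345,1],[-0.0024,0.044,-0.0194,0,0,0.1345,1],[0.002,0.044,-0.0194,0,0,0.1345,1],[0,0,0,0,0,0,1],[0,0,0,0,0,0,1]]}}

```text
time: 17.98
ee_pos: [0.4454, -0.0165, 0.2047]
tcp_rot: [0.932, -0.361, 0.0, -0.0]
force: [0.7, -0.4, -0.1]
grip_width: 0.251
```

```bash
python3 - <<'E'
from h import *
plan([.4446,-.0148,.0805],-.738,step=.03)
E
```

```text
t 17.98 at [ 0.4454 -0.0165  0.2047] yaw -0.7391 q6 0.424 F [ 0.7 -0.4 -0.1] w 22.1 n 5
[-0.0012,-0.0004,0.0828,-0.0002,-0.0001,-0.0003],
```

{"name": "jog_arm", "arguments": {"rows": [[-0.006,-0.002,0,0,0,0,1],[0,0,0.09,0,0,0,1],[0,0,0.1,0,0,0,1],[0,0,0.1,0,0,0,1],[0,0,0.07,0,0,0,1],[0,0,0.035,0,0,0,1],[0,0,0.015,0,0,0,1],[0,0,0,0,0,0,1],[0,0,0,0,0,0,1]]}}

```text
time: 18.73
ee_pos: [0.4445, -0.0137, 0.0813]
tcp_rot: [0.933, -0.36, -0.0, 0.0]
force: [1.1, 0.2, -0.4]
grip_width: 0.248
```

{"name": "jog_arm", "arguments": {"rows": [[0,0,0,0,0,0,0.2],[0,0,0,0,0,0,0.2],[0,0,0,0,0,0,0.2],[0,0,0,0,0,0,0.2],[0,0,0,0,0,0,0.2],[0,0,-0.05,0,0,0,0.2],[0,0,-0.1,0,0,0,0.2],[0,0,-0.1,0,0,0,0.2],[0,0,-0.1,0,0,0,0.2],[0,0,0,0,0,0,0.2]]}}

```text
time: 19.57
ee_pos: [0.4473, -0.0135, 0.1922]
tcp_rot: [0.933, -0.36, 0.004, -0.003]
force: [1.1, 0.7, 0.2]
grip_width: 0.401
```

```bash
python3 - <<'E'
from h import *
im,d,M,E=snap("top","top1.png"); P=cloud(d,M,E); z=P[...,2]
# carriers in top view
for n,(x,y) in dict(c0=(.492,.302),c1=(.457,-.252),c2=(.459,-.43)).items():
    s=(np.hypot(P[...,0]-x,P[...,1]-y)<.075)&(z>.02)&(z<.05)&(im.sum(-1)<150); print(n,s.sum(),P[s].mean(0).round(4) if s.any() else "")
plan([.43,-.17,.2],-1.57)
E
```

```text
c0 0 
c1 11 [ 0.4578 -0.2493  0.0292]
c2 12 [ 0.4575 -0.429   0.0309]
t 19.62 at [ 0.446  -0.0135  0.1896] yaw -0.7379 q6 0.418 F [-0.2 -0.3 -1.2] w 34.8 n 8
[0.0389,0.0527,-0.0045,-0.0011,-0.0001,0.1324],
[0.0442,0.0484,-0.0045,-0.0011,-0.0001,0.1324],
[0.049,0.0435,-0.0044,-0.0011,-0.0001,0.1324],
[0.0533,0.0382,-0.0044,-0.0011,-0.0001,0.1324],
[0.0569,0.0325,-0.0044,-0.0011,-0.0001,0.1324],
[0.06,0.0264,-0.0044,-0.0011,-0.0001,0.1324],
[0.0624,0.02,-0.0044,-0.0011,-0.0001,0.1324],
[0.0642,0.0135,-0.0043,-0.0011,-0.0001,0.1324],
```

```bash
python3 - <<'E'
from h import *
plan([.43,-.28,.26],-1.57)
E
```

```text
t 19.62 at [ 0.446  -0.0135  0.1896] yaw -0.7379 q6 0.418 F [-0.2 -0.3 -1.2] w 34.8 n 8
[0.0699,0.0865,-0.0296,-0.0011,-0.0001,0.1324],
[0.0785,0.0788,-0.0296,-0.0011,-0.0001,0.1324],
[0.0862,0.0702,-0.0295,-0.0011,-0.0001,0.1324],
[0.093,0.0609,-0.0294,-0.0011,-0.0001,0.1324],
[0.0989,0.051,-0.0294,-0.0011,-0.0001,0.1324],
[0.1036,0.0405,-0.0294,-0.0011,-0.0001,0.1324],
[0.1073,0.0295,-0.0294,-0.0011,-0.0001,0.1324],
[0.1097,0.0182,-0.0293,-0.0011,-0.0001,0.1324],
```

{"name": "jog_arm", "arguments": {"rows": [[0.07,0.0865,-0.03,0,0,0.1324,0.2],[0.0785,0.079,-0.03,0,0,0.1324,0.2],[0.086,0.07,-0.0295,0,0,0.1324,0.2],[0.093,0.061,-0.0294,0,0,0.1324,0.2],[0.099,0.051,-0.0294,0,0,0.1324,0.2],[0.1036,0.0405,-0.0294,0,0,0.1324,0.2],[0.107,0.0295,-0.0294,0,0,0.1324,0.2],[0.11,0.018,-0.0293,0,0,0.1324,0.2],[0,0,0,0,0,0,0.2],[0,0,0,0,0,0,0.2]]}}

```text
time: 20.45
ee_pos: [0.4276, -0.2819, 0.2564]
tcp_rot: [-0.706, 0.708, 0.001, -0.0]
force: [0.2, 0.0, -0.3]
grip_width: 0.398
```

```bash
cat >> h.py <<'E'
def carrier(P,im,x,y,r=.06,b=0.0):
    "bar-top centre and yaw (of bar long axis = carrier y), plate rect, near x,y; b: base height"
    z=P[...,2]; n=np.hypot(P[...,0]-x,P[...,1]-y)<r
    s=n&(z>b+.032)&(z<b+.04); out=[]
    for m,nm in ((s,"bar"),(n&(z>b+.004)&(z<b+.0085),"plate")):
        if m.sum()<10: print(nm,"none",m.sum()); continue
        q=P[m].astype(np.float32); c,wh,a=cv2.minAreaRect(q[:,:2]); 
        if wh[0]<wh[1]: a+=90
        print(nm,m.sum(),np.round(c,4),np.round(wh,4),"long axis deg",round((a+90)%180-90,2),"z",np.median(q[:,2]).round(4))
E
python3 - <<'E'
from h import *
plan()
im,d,M,E=snap("wrist","w7.png"); P=cloud(d,M,E)
carrier(P,im,.457,-.251); carrier(P,im,.458,-.43)
im2,d2,M2,E2=snap("top","top2.png"); P2=cloud(d2,M2,E2)
for n,(x,y) in dict(c0=(.492,.302),c1=(.457,-.252),c2=(.459,-.43)).items():
    print(n); carrier(P2,im2,x,y)
cv2.imwrite("pics/w7b.png",cv2.resize(im[:,:,::-1],(800,600)))
E
```

```text
t 20.45 at [ 0.4276 -0.2819  0.2564] yaw -1.5735 q6 0.197 F [ 0.2  0.  -0.3] w 35.0 n 1
[0,0,0,0.0013,0.0006,0],Traceback (most recent call last):
  File "<stdin>", line 4, in <module>
  File "h.py", line 55, in carrier
    q=P[m].astype(np.float32); c,wh,a=cv2.minAreaRect(q[:,:2]);
                                      ~~~~~~~~~~~~~~~^^^^^^^^^
cv2.error: OpenCV(4.12.0) /io/opencv/modules/imgproc/src/convhull.cpp:143: error: (-215:Assertion failed) total >= 0 && (depth == CV_32F || depth == CV_32S) in function 'convexHull'
```

```bash
sed -i 's/cv2.minAreaRect(q\[:,:2\])/cv2.minAreaRect(np.ascontiguousarray(q[:,:2]))/' h.py
python3 - <<'E'
from h import *
im,d,M,E=load("w7.png"); P=cloud(d,M,E)
carrier(P,im,.457,-.251); carrier(P,im,.458,-.43)
im2,d2,M2,E2=snap("top","top2.png"); P2=cloud(d2,M2,E2)
for n,(x,y) in dict(c0=(.492,.302),c1=(.457,-.252),c2=(.459,-.43)).items():
    print(n); carrier(P2,im2,x,y)
E
```

```text
bar 171 [ 0.4608 -0.25  ] [0.0101 0.0316] long axis deg -87.67 z 0.0358
plate 1916 [ 0.4607 -0.2491] [0.06   0.0807] long axis deg -87.05 z 0.0061
bar 263 [ 0.4601 -0.4292] [0.0321 0.0101] long axis deg 68.39 z 0.0358
plate 2787 [ 0.4602 -0.4294] [0.0802 0.0602] long axis deg 67.35 z 0.0061
c0
bar 13 [0.4926 0.3008] [0.0269 0.0074] long axis deg 51.74 z 0.0372
plate 175 [0.492  0.3012] [0.1151 0.1092] long axis deg 19.05 z 0.006
c1
bar none 9
plate 104 [ 0.4543 -0.2426] [0.1045 0.0973] long axis deg 31.87 z 0.0061
c2
bar 18 [ 0.4604 -0.4306] [0.031  0.0097] long axis deg 67.51 z 0.035
plate 175 [ 0.4584 -0.4322] [0.1075 0.1078] long axis deg -15.72 z 0.006
```

```bash
python3 - <<'E'
from h import *
plan([.4601,-.4293,.07],-1.963)
E
```

```text
t 20.55 at [ 0.4277 -0.2802  0.2562] yaw -1.5699 q6 0.197 F [-0.5  0.5 -0.3] w 35.2 n 7
[0.0711,-0.0155,0.0886,0.0003,0.0001,0.0715],
[0.0701,-0.0194,0.0886,0.0003,0.0001,0.0715],
[0.0689,-0.0233,0.0886,0.0003,0.0001,0.0715],
[0.0675,-0.0271,0.0886,0.0003,0.0001,0.0715],
[0.0658,-0.0309,0.0887,0.0003,0.0001,0.0715],
[0.064,-0.0345,0.0887,0.0003,0.0001,0.0715],
[0.0619,-0.038,0.0887,0.0003,0.0001,0.0715],
```

{"name": "jog_arm", "arguments": {"rows": [[0.071,-0.0155,0.0886,0,0,0.0715,0.2],[0.07,-0.0194,0.0886,0,0,0.0715,0.2],[0.069,-0.0233,0.0886,0,0,0.0715,0.2],[0.0675,-0.027,0.0886,0,0,0.0715,0.2],[0.066,-0.031,0.0886,0,0,0.0715,0.2],[0.064,-0.0345,0.0886,0,0,0.0715,0.2],[0.062,-0.038,0.0886,0,0,0.0715,0.2],[0,0,0,0,0,0,0.2],[0,0,0,0,0,0,0.2]]}}

```text
time: 21.3
ee_pos: [0.4598, -0.4285, 0.0683]
tcp_rot: [-0.556, 0.831, 0.002, -0.001]
force: [0.2, 0.5, -0.2]
grip_width: 0.401
```

```bash
python3 - <<'E'
from h import *
plan([.4601,-.4293,.012],-1.963)
E
```

```text
t 21.3 at [ 0.4598 -0.4285  0.0683] yaw -1.962 q6 0.049 F [ 0.2  0.5 -0.2] w 35.3 n 2
[0.001,-0.0015,0.0938,0.0034,0.0003,0.0006],
```

{"name": "jog_arm", "arguments": {"rows": [[0.002,-0.003,0.08,0,0,0,0.2],[0,0,0.07,0,0,0,0.2],[0,0,0.03,0,0,0,0.2],[0,0,0.01,0,0,0,0.2],[0,0,0,0,0,0,1],[0,0,0,0,0,0,1],[0,0,0,0,0,0,1],[0,0,0,0,0,0,1],[0,0,0,0,0,0,1],[0,0,0,0,0,0,1],[0,0,0,0,0,0,1],[0,0,0,0,0,0,1],[0,0,-0.04,0,0,0,1],[0,0,-0.1,0,0,0,1],[0,0,-0.1,0,0,0,1],[0,0,-0.1,0,0,0,1],[0,0,0,0,0,0,1]], "squeeze": 35}}

```text
time: 22.72
ee_pos: [0.4643, -0.4331, 0.1238]
tcp_rot: [-0.556, 0.831, -0.005, 0.002]
force: [1.5, 0.2, -0.3]
grip_width: 0.106
```

```bash
python3 - <<'E'
from h import *
plan([.5998,-.0428,.11],-1.676)
E
```

```text
t 22.72 at [ 0.4643 -0.4331  0.1238] yaw -1.9622 q6 0.05 F [ 1.5  0.2 -0.3] w 9.3 n 12
[-0.1146,0.0066,0.0035,-0.001,-0.0004,-0.0304],
[-0.1147,0.0039,0.0035,-0.001,-0.0004,-0.0304],
[-0.1148,0.0011,0.0036,-0.001,-0.0004,-0.0304],
[-0.1148,-0.0016,0.0036,-0.001,-0.0004,-0.0304],
[-0.1147,-0.0044,0.0037,-0.001,-0.0004,-0.0304],
[-0.1145,-0.0071,0.0037,-0.001,-0.0004,-0.0304],
[-0.1143,-0.0098,0.0037,-0.001,-0.0004,-0.0304],
[-0.1141,-0.0126,0.0037,-0.001,-0.0004,-0.0304],
[-0.1137,-0.0153,0.0038,-0.001,-0.0004,-0.0304],
[-0.1133,-0.018,0.0038,-0.001,-0.0004,-0.0304],
[-0.1129,-0.0207,0.0038,-0.001,-0.0004,-0.0304],
[-0.1124,-0.0234,0.0038,-0.001,-0.0004,-0.0304],
```

{"name": "jog_arm", "arguments": {"rows": [[-0.114,0.006,0.003,0,0,-0.0304,1],[-0.114,0.004,0.003,0,0,-0.0304,1],[-0.114,0.001,0.003,0,0,-0.0304,1],[-0.114,-0.0016,0.003,0,0,-0.0304,1],[-0.114,-0.0044,0.003,0,0,-0.0304,1],[-0.114,-0.007,0.003,0,0,-0.0304,1],[-0.114,-0.01,0.003,0,0,-0.0304,1],[-0.114,-0.0126,0.003,0,0,-0.0304,1],[-0.1137,-0.0153,0.003,0,0,-0.0304,1],[-0.1133,-0.018,0.003,0,0,-0.0304,1],[-0.113,-0.02,0.003,0,0,-0.0304,1],[-0.1124,-0.0234,0.003,0,0,-0.0304,1],[0,0,0,0,0,0,1],[0,0,0,0,0,0,1],[0,0,0,0,0,0,1]]}}

```text
time: 23.97
ee_pos: [0.5965, -0.0417, 0.1056]
tcp_rot: [-0.669, 0.743, 0.0, -0.0]
force: [-0.3, -0.4, -0.6]
grip_width: 0.112
```

```bash
python3 - <<'E'
from h import *
plan([.5998,-.0428,.05],-1.676)
im,d,M,E=snap("wrist","w8.png"); P=cloud(d,M,E); s=readout.get_state()
x=R.from_quat(s["tcp_rot"]).inv().apply((P-s["ee_pos"]).reshape(-1,3)).reshape(P.shape)
m=(abs(x[...,2]-.006)<.003)&(abs(x[...,1])<.035)&(abs(x[...,0])<.045); q=x[m]
print(len(q),"plate top tool-frame x max",np.percentile(q[:,0],99.5),"y",np.percentile(q[:,1],[.5,99.5]), "edge yaw")
h=(abs(x[...,2]-.006)<.003)&(x[...,0]>.035)&(x[...,0]<.045); print(np.polyfit(x[h][:,1],x[h][:,0],1) if h.sum()>3 else h.sum(), )
cv2.imwrite("pics/w8b.png",im[:,:,::-1])
E
```

```text
t 23.97 at [ 0.5965 -0.0417  0.1056] yaw -1.6763 q6 -0.362 F [-0.3 -0.4 -0.6] w 9.9 n 2
[0.0012,-0.0057,0.0927,0.0001,-0,-0.0002],
1590 plate top tool-frame x max 0.038661198232973544 y [-0.02960506  0.02960823] edge yaw
[-0.00129744  0.0369223 ]
```

View pics/w8b.png

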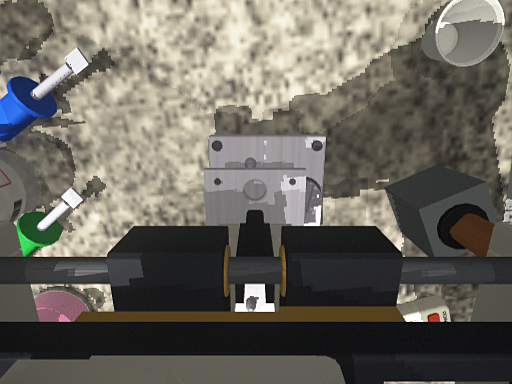

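```bash
python3 - <<'E'
from h import *
im,d,M,E=load("top0.png"); P=cloud(d,M,E)
m=(P[...,2]>.06)&(P[...,0]>.62)&(P[...,0]<.8)&(P[...,1]<.2)&(P[...,1]>-.25)
n,l,st,c=cv2.connectedComponentsWithStats(m.astype(np.uint8))
for i in range(1,n):
    q=P[l==i]
    if len(q)>4: print(len(q),q.min(0).round(3),q.max(0).round(3))
plan([.5997,-.0433,.05],-1.676)
E
```

```text
184 [0.717 0.164 0.061] [0.8   0.2   0.135]
11 [0.795 0.063 0.06 ] [0.8   0.075 0.084]
76 [ 0.787 -0.093  0.062] [ 0.8   -0.05   0.148]
64 [0.716 0.046 0.061] [0.741 0.079 0.125]
69 [ 0.7   -0.041  0.06 ] [ 0.727 -0.007  0.122]
63 [ 0.716 -0.128  0.06 ] [ 0.743 -0.1    0.122]
69 [ 0.684 -0.192  0.06 ] [ 0.709 -0.162  0.124]
t 24.02 at [ 0.5963 -0.0423  0.1056] yaw -1.6772 q6 -0.362 F [ 0.6 -0.6 -2. ] w 9.7 n 2
[0.0011,-0.0057,0.0927,0.0001,-0,-0.0008],
```

```bash
python3 - <<'E'
from h import *
for f in ("w8.png","w1.png","w7.png"):
    im,d,M,E=load(f); P=cloud(d,M,E)
    v,u=np.mgrid[:384,:512]
    for z0,z1 in ((.02,.05),(.05,.085),(.085,.13)):
        m=(P[...,2]>z0)&(P[...,2]<z1)&(P[...,0]>.66)&(P[...,0]<.77)&(P[...,1]<.1)&(P[...,1]>-.22)&(d>.12)
        n,l,st,c=cv2.connectedComponentsWithStats(m.astype(np.uint8))
        for i in range(1,n):
            q=P[l==i]
            if len(q)>25: print(f,z0,len(q),np.percentile(q,2,axis=0).round(3),np.percentile(q,98,axis=0).round(3),c[i].round(0))
E
```

```text
w8.png 0.02 1815 [ 0.712 -0.167  0.021] [ 0.769 -0.126  0.035] [44. 86.]
w8.png 0.02 424 [ 0.743 -0.064  0.023] [ 0.769 -0.042  0.027] [ 68. 202.]
w8.png 0.05 35 [ 0.759 -0.111  0.06 ] [ 0.764 -0.107  0.067] [  2. 144.]
w7.png 0.02 263 [ 0.711 -0.168  0.021] [ 0.768 -0.141  0.028] [ 42. 249.]
w7.png 0.02 110 [ 0.742 -0.064  0.024] [ 0.768 -0.045  0.027] [ 45. 306.]
```

```bash
python3 - <<'E'
from h import *
for f in ("top0.png","top1.png","top2.png"):
    im,d,M,E=load(f); P=cloud(d,M,E)
    hsv=cv2.cvtColor(im,cv2.COLOR_RGB2HSV)
    m=(hsv[...,1]>150)&(hsv[...,2]>50)&(((hsv[...,0]>50)&(hsv[...,0]<75))|((hsv[...,0]>105)&(hsv[...,0]<130)))&(P[...,0]>.6)&(P[...,0]<.85)&(abs(P[...,1])<.25)
    n,l,st,c=cv2.connectedComponentsWithStats(m.astype(np.uint8))
    for i in range(1,n):
        q=P[l==i]
        if len(q)>8: print(f,len(q),q.min(0).round(3),q.max(0).round(3),c[i].round(0))
print(readout.get_state()["joint_pos"])
E
```

```text
top0.png 74 [ 0.797 -0.09   0.128] [ 0.839 -0.055  0.149] [282. 140.]
top0.png 46 [0.716 0.05  0.054] [0.739 0.074 0.124] [242. 158.]
top0.png 67 [ 0.801 -0.197 -0.002] [ 0.844 -0.147  0.022] [305. 160.]
top0.png 16 [ 0.702 -0.034  0.054] [ 0.709 -0.017  0.111] [262. 168.]
top0.png 16 [ 0.721 -0.12   0.057] [ 0.729 -0.104  0.113] [285. 170.]
top0.png 52 [ 0.684 -0.189  0.054] [ 0.703 -0.161  0.116] [299. 182.]
top1.png 72 [ 0.8   -0.09   0.127] [ 0.835 -0.057  0.149] [283. 140.]
top1.png 39 [ 0.787 -0.038  0.015] [ 0.832 -0.003  0.042] [267. 150.]
top1.png 33 [ 0.805 -0.136  0.028] [ 0.849 -0.114  0.062] [295. 152.]
top1.png 71 [ 0.802 -0.197 -0.001] [ 0.845 -0.144  0.02 ] [304. 160.]
top1.png 72 [0.702 0.131 0.005] [0.724 0.188 0.04 ] [217. 160.]
top1.png 52 [ 0.757 -0.15  -0.   ] [ 0.8   -0.119  0.042] [293. 165.]
top2.png 71 [ 0.8   -0.089  0.129] [ 0.837 -0.056  0.152] [282. 140.]
top2.png 40 [ 0.787 -0.038  0.013] [ 0.835 -0.003  0.042] [267. 149.]
top2.png 33 [ 0.805 -0.136  0.027] [ 0.847 -0.114  0.063] [295. 152.]
top2.png 71 [ 0.801 -0.197 -0.002] [ 0.845 -0.144  0.021] [304. 160.]
top2.png 71 [0.703 0.131 0.006] [0.726 0.188 0.036] [217. 160.]
top2.png 50 [ 0.757 -0.15  -0.001] [ 0.801 -0.119  0.041] [293. 165.]
[ 2.55778813e-01  3.37122873e-01 -3.19066848e-01 -4.68202858e-05
 -9.14761120e-01 -3.62200983e-01]
```

```bash
python3 - <<'E'
from h import *
for f,x in (("w1.png",None),("w4.png",None),("w6.png",None)):
    im,d,M,E=load(f); P=cloud(d,M,E); hsv=cv2.cvtColor(im,cv2.COLOR_RGB2HSV)
    m=(hsv[...,1]>150)&(hsv[...,2]>50)&(((hsv[...,0]>50)&(hsv[...,0]<75))|((hsv[...,0]>105)&(hsv[...,0]<130)))
    n,l,st,c=cv2.connectedComponentsWithStats(m.astype(np.uint8))
    for i in range(1,n):
        q=P[l==i]
        if len(q)>30: print(f,len(q),q.min(0).round(3),q.max(0).round(3),c[i].round(0))
plan([.5997,-.0433,.05],-1.676)
E
```

```text
w1.png 343 [0.595 0.082 0.007] [0.713 0.192 0.415] [185.   3.]
t 24.02 at [ 0.5963 -0.0423  0.1056] yaw -1.6772 q6 -0.362 F [ 0.6 -0.6 -2. ] w 9.7 n 2
[0.0011,-0.0057,0.0927,0.0001,-0,-0.0008],
```

{"name": "jog_arm", "arguments": {"rows": [[0.0022,-0.0114,0,0,0,0,1],[0,0,0.08,0,0,0,1],[0,0,0.07,0,0,0,1],[0,0,0.035,0,0,0,1],[0,0,0,0,0,0,1],[0,0,0,0,0,0,1]]}}

```text
time: 24.52
ee_pos: [0.5999, -0.0437, 0.0499]
tcp_rot: [-0.668, 0.744, 0.0, -0.001]
force: [0.7, 1.0, -1.8]
grip_width: 0.111
```

```bash
python3 - <<'E'
from h import *
plan([.5997,-.0433,.0275],-1.676)
im,d,M,E=snap("wrist","w9.png")
u,v=proj(M,E,[.597,-.0697,.044]).astype(int); print(u,v)
cv2.imwrite("pics/w9b.png",cv2.resize(im[max(v-45,0):v+45,u-75:u+75,::-1],None,fx=5,fy=5,interpolation=cv2.INTER_CUBIC))
E
```

```text
t 24.52 at [ 0.5999 -0.0437  0.0499] yaw -1.6775 q6 -0.359 F [ 0.7  1.  -1.8] w 9.8 n 1
[-0.0012,0.0008,0.0746,0.0013,-0.0009,-0.0019],
254 192
```

View pics/w9b.png

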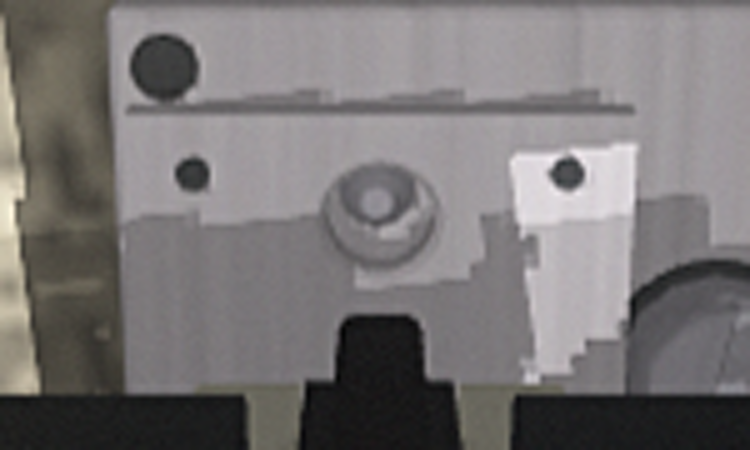

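```bash
python3 - <<'E'
from h import *
im,d,M,E=load("w9.png"); s=readout.get_state()
h=ray(M,E,254.8,189.8,.0439); t=ray(M,E,254.7,187.4,.029)
tc=R.from_quat(s["tcp_rot"]).inv().apply
print(h,t,"tool diff pin-hole mm",tc(t-h)*1e3, "hole in tool",tc(h-s["ee_pos"])*1e3)
E
```

```text
[ 0.59678615 -0.07149237  0.0439    ] [ 0.59710652 -0.06868523  0.029     ] tool diff pin-hole mm [-2.82869765e+00 -1.12555905e-02  1.48993633e+01] hole in tool [28.38824518  0.83192783  6.77847316]
```

```bash
python3 - <<'E'
from h import *
im,d,M,E=load("w9.png"); P=cloud(d,M,E); s=readout.get_state()
x=R.from_quat(s["tcp_rot"]).inv().apply((P-s["ee_pos"]).reshape(-1,3)).reshape(P.shape)*1e3
v,u=np.mgrid[:384,:512]
loc=(u>240)&(u<272)&(v>172)&(v<206)
# plate top level
pl=x[(abs(x[...,2]-6)<4)&(abs(x[...,1])<29)&(x[...,0]>15)&(x[...,0]<38)]; zt=np.median(pl[:,2]); print("plate top tool z",zt,"edge",np.percentile(pl[:,0],99.8))
e=x[(abs(x[...,2]-zt)<1.5)&(abs(x[...,1])<28)]; print("edge x max by y", [e[abs(e[:,1]-y)<3][:,0].max().round(1) for y in (-25,-15,15,25)])
hole=loc&(x[...,2]>zt+2); print("hole px",hole.sum(),"u",u[hole].min(),u[hole].max(),"v",v[hole].min(),v[hole].max(), "centroid",u[hole].mean(),v[hole].mean())
zb=s["ee_pos"][2]-zt/1e3
h=ray(M,E,(u[hole].min()+u[hole].max())/2,(v[hole].min()+v[hole].max())/2,zb)
print("hole tool",R.from_quat(s["tcp_rot"]).inv().apply(h-s["ee_pos"])*1e3)
tip=hole&(P[...,2]>.0275)&(P[...,2]<.032); print("tip",tip.sum(),x[tip].mean(0),u[tip].mean(),v[tip].mean())
hl=P[hole]; print(np.sort(hl[:,2])[::-1][:12].round(4), hl[np.argsort(-hl[:,2])[:8],:2].mean(0))
E
```

```text
plate top tool z 9.619804409648061 edge 37.866330904539296
edge x max by y [np.float64(39.7), np.float64(39.7), np.float64(39.6), np.float64(39.8)]
hole px 355 u 243 271 v 176 205 centroid 254.65633802816902 190.36338028169016
hole tool [27.11335565  2.1432902   9.62465425]
tip 53 [25.91885225  0.43715705 21.98784233] 254.0943396226415 186.71698113207546
[0.0391 0.0391 0.039  0.039  0.039  0.039  0.0389 0.0389 0.0389 0.0389
 0.0388 0.0388] [ 0.59579284 -0.06973683]
```

{"name": "jog_arm", "arguments": {"rows": [[-0.004,0.0015,0,0,0,0,1],[0,0,0.02,0,0,0,1],[0,0,0.015,0,0,0,1],[0,0,0.015,0,0,0,1],[0,0,0.012,0,0,0,1],[0,0,0,0,0,0,1],[0,0,0,0,0,0,1]]}}

```text
time: 25.15
ee_pos: [0.5996, -0.0416, 0.031]
tcp_rot: [-0.669, 0.744, 0.0, -0.0]
force: [0.6, -0.9, -0.9]
grip_width: 0.111
```

```bash
python3 - <<'E'
from h import *
plan([.5999,-.0425,.0305],-1.676); print(readout.get_state()["ft_torque"])
E
```

```text
t 25.15 at [ 0.5996 -0.0416  0.031 ] yaw -1.6766 q6 -0.361 F [ 0.6 -0.9 -0.9] w 9.8 n 1
[0.0029,-0.0014,0.0017,0.0007,-0.0003,-0.0008],
[ 0.0731691  -0.02838429  0.06391408]
```

{"name": "jog_arm", "arguments": {"rows": [[0,0,0,0,0,0,0.62],[0,0,0,0,0,0,0.62],[0,0,0,0,0,0,0.62],[0,0,0,0,0,0,0.62],[0,0,-0.03,0,0,0,0.62],[0,0,-0.08,0,0,0,0.62],[0,0,-0.13,0,0,0,0.2],[0,0,-0.13,0,0,0,0.2],[0,0,-0.13,0,0,0,0.2],[0,0,0,0,0,0,0.2]]}}

```text
time: 25.98
ee_pos: [0.6041, -0.0416, 0.1912]
tcp_rot: [-0.669, 0.743, -0.004, 0.005]
force: [0.2, -0.2, 1.8]
grip_width: 0.383
```

```bash
python3 - <<'E'
from h import *
im,d,M,E=snap("wrist","w10.png"); P=cloud(d,M,E)
carrier(P,im,.6,-.0425,b=.015)
plan([.4607,-.2497,.15],-1.571-.047)
E
```

```text
bar 292 [ 0.5996 -0.0407] [0.0317 0.0096] long axis deg 84.49 z 0.0507
plate 3164 [ 0.5896 -0.0343] [0.1043 0.0813] long axis deg 84.48 z 0.021
t 26.03 at [ 0.6025 -0.0414  0.1875] yaw -1.6761 q6 -0.361 F [ 0.6  0.6 -1.2] w 34.5 n 8
[0.0926,0.0498,0.0149,-0.0015,0.0003,-0.0093],
[0.0922,0.0504,0.015,-0.0015,0.0003,-0.0093],
[0.0918,0.0511,0.0151,-0.0015,0.0003,-0.0093],
[0.0915,0.0517,0.0152,-0.0015,0.0003,-0.0093],
[0.0911,0.0524,0.0153,-0.0015,0.0003,-0.0093],
[0.0907,0.053,0.0154,-0.0015,0.0003,-0.0093],
[0.0903,0.0537,0.0154,-0.0015,0.0003,-0.0093],
[0.0899,0.0543,0.0155,-0.0015,0.0003,-0.0093],
```

```bash
python3 - <<'E'
from h import *
s=readout.get_state(); s["ee_pos"]=np.array([.6,-.0416,.181])
plan([.4607,-.2497,.075],-1.524,s=s)
E
```

```text
t 26.03 at [ 0.6    -0.0416  0.181 ] yaw -1.6761 q6 -0.361 F [ 0.6  0.6 -1.2] w 34.5 n 8
[0.0924,0.049,0.0435,-0.0015,0.0002,-0.0242],
[0.0915,0.0507,0.0436,-0.0015,0.0002,-0.0242],
[0.0905,0.0524,0.0437,-0.0015,0.0002,-0.0242],
[0.0895,0.0541,0.0437,-0.0015,0.0002,-0.0242],
[0.0884,0.0557,0.0438,-0.0015,0.0002,-0.0242],
[0.0873,0.0573,0.0439,-0.0015,0.0002,-0.0242],
[0.0862,0.0589,0.044,-0.0015,0.0002,-0.0242],
[0.0851,0.0605,0.0441,-0.0015,0.0002,-0.0242],
```

{"name": "jog_arm", "arguments": {"rows": [[0.0924,0.049,0.02,0,0,-0.0242,0.2],[0.0915,0.0507,0.03,0,0,-0.0242,0.2],[0.0905,0.0524,0.04,0,0,-0.0242,0.2],[0.0895,0.054,0.05,0,0,-0.0242,0.2],[0.0884,0.0557,0.05,0,0,-0.0242,0.2],[0.087,0.0573,0.05,0,0,-0.0242,0.2],[0.086,0.059,0.055,0,0,-0.0242,0.2],[0.085,0.0605,0.055,0,0,-0.0242,0.2],[0,0,0,0,0,0,0.2],[0,0,0,0,0,0,0.2],[0,0,0,0,0,0,0.2]]}}

```text
time: 26.95
ee_pos: [0.4599, -0.2497, 0.0766]
tcp_rot: [0.723, -0.691, 0.0, 0.0]
force: [-0.3, 0.3, 0.5]
grip_width: 0.396
```

```bash
python3 - <<'E'
from h import *
im,d,M,E=snap("wrist","w11.png"); P=cloud(d,M,E); carrier(P,im,.4607,-.2497)
plan([.4607,-.2497,.014],-1.524)
E
```

```text
bar 558 [ 0.4613 -0.2496] [0.0094 0.0322] long axis deg -87.21 z 0.0358
plate 5657 [ 0.461  -0.2495] [0.0601 0.0802] long axis deg -87.16 z 0.006
t 27.0 at [ 0.4605 -0.2493  0.0769] yaw -1.5246 q6 0.167 F [-0.4 -0.3  0.3] w 35.2 n 2
[0.0006,-0.0003,0.1048,-0.0006,-0.0002,-0.0004],
```

{"name": "jog_arm", "arguments": {"rows": [[0,0,0.08,0,0,0,0.2],[0,0,0.07,0,0,0,0.2],[0,0,0.04,0,0,0,0.2],[0,0,0.02,0,0,0,0.2],[0,0,0,0,0,0,1],[0,0,0,0,0,0,1],[0,0,0,0,0,0,1],[0,0,0,0,0,0,1],[0,0,0,0,0,0,1],[0,0,0,0,0,0,1],[0,0,0,0,0,0,1],[0,0,0,0,0,0,1]]}}

```text
time: 28.0
ee_pos: [0.4605, -0.2495, 0.0143]
tcp_rot: [0.723, -0.691, 0.001, -0.001]
force: [-1.3, 2.4, 6.9]
grip_width: 0.114
```

```bash
python3 - <<'E'
from h import *
s=readout.get_state(); plan(s=s); s["ee_pos"]=s["ee_pos"]+[0,0,.1]
plan([.609,.0421,.114],-1.676,s=s)
E
```

```text
t 28.0 at [ 0.4605 -0.2495  0.0143] yaw -1.5244 q6 0.168 F [-1.3  2.4  6.9] w 10.0 n 1
[0,0,0,-0.0023,-0.0005,0],
t 28.0 at [ 0.4605 -0.2495  0.1143] yaw -1.5244 q6 0.168 F [-1.3  2.4  6.9] w 10.0 n 10
[-0.0948,-0.0539,0.0002,-0.0002,-0,0.0193],
[-0.0956,-0.0525,0.0001,-0.0002,-0,0.0193],
[-0.0964,-0.051,0.0001,-0.0002,-0,0.0193],
[-0.0972,-0.0496,0.0001,-0.0002,-0,0.0193],
[-0.0979,-0.0481,0.0001,-0.0002,-0,0.0193],
[-0.0986,-0.0466,0.0001,-0.0002,-0,0.0193],
[-0.0993,-0.0451,0.0001,-0.0002,-0,0.0193],
[-0.1,-0.0436,0.0001,-0.0002,-0,0.0193],
[-0.1006,-0.0421,0.0001,-0.0002,-0,0.0193],
[-0.1013,-0.0405,0.0001,-0.0002,-0,0.0193],
```

{"name": "jog_arm", "arguments": {"rows": [[0,0,-0.04,0,0,0,1],[0,0,-0.09,0,0,0,1],[0,0,-0.1,0,0,0,1],[0,0,-0.1,0,0,0,1],[-0.095,-0.054,0,0,0,0.0193,1],[-0.0956,-0.0525,0,0,0,0.0193,1],[-0.0964,-0.051,0,0,0,0.0193,1],[-0.097,-0.0496,0,0,0,0.0193,1],[-0.098,-0.048,0,0,0,0.0193,1],[-0.0986,-0.0466,0,0,0,0.0193,1],[-0.0993,-0.045,0,0,0,0.0193,1],[-0.1,-0.0436,0,0,0,0.0193,1],[-0.1006,-0.042,0,0,0,0.0193,1],[-0.1013,-0.0405,0,0,0,0.0193,1],[0,0,0.1,0,0,0,1],[0,0,0.08,0,0,0,1],[0,0,0.02,0,0,0,1],[0,0,0,0,0,0,1],[0,0,0,0,0,0,1]]}}

```text
time: 29.58
ee_pos: [0.6084, 0.0417, 0.0529]
tcp_rot: [-0.669, 0.743, -0.0, -0.0]
force: [-0.2, -0.5, -0.4]
grip_width: 0.112
```

```bash
cat >> h.py <<'E'
def seat(fn,st):
    "held carrier: plate edge, pin tip in tool frame mm, plan to station"
    im,d,M,E=snap("wrist",fn); P=cloud(d,M,E); s=readout.get_state()
    T=R.from_quat(s["tcp_rot"]).inv()
    x=T.apply((P-s["ee_pos"]).reshape(-1,3)).reshape(P.shape)*1e3
    pl=x[(abs(x[...,2]-10)<6)&(abs(x[...,1])<29)&(x[...,0]>15)&(x[...,0]<38)]; zt=np.median(pl[:,2])
    e=x[(abs(x[...,2]-zt)<1.5)&(abs(x[...,1])<28)]; print("top z",zt.round(2),"edge",[e[abs(e[:,1]-y)<3][:,0].max().round(1) for y in (-25,-15,15,25)])
    tip=(abs(P[...,2]-.029)<.0025)&(np.hypot(x[...,0]-27,x[...,1])<6); print("tip",tip.sum(),x[tip].mean(0).round(2))
    plan([st[0],st[1],.015+(zt+6)/1e3],-1.676)
E
python3 - <<'E'
from h import *
seat("w12.png",(.6089,.0420))
E
```

```text
top z 9.08 edge [np.float64(40.5), np.float64(40.4), np.float64(40.4), np.float64(40.5)]
tip 71 [26.63 -0.03 25.4 ]
t 29.63 at [0.609  0.0419 0.0537] yaw -1.6764 q6 -0.495 F [0.6 0.5 0.1] w 9.9 n 1
[-0.0003,0.0004,0.0786,-0.0019,0.0004,-0.0005],
```

{"name": "jog_arm", "arguments": {"rows": [[-0.0033,0,0,0,0,0,1],[0,0,0.025,0,0,0,1],[0,0,0.02,0,0,0,1],[0,0,0.02,0,0,0,1],[0,0,0.012,0,0,0,1],[0,0,0,0,0,0,1],[0,0,0,0,0,0,1]]}}

```text
time: 30.22
ee_pos: [0.608, 0.043, 0.0292]
tcp_rot: [-0.669, 0.743, 0.0, -0.0]
force: [-2.0, -0.1, 3.0]
grip_width: 0.108
```

```bash
python3 - <<'E'
from h import *
plan(); print(readout.get_state()["ft_torque"])
E
```

```text
t 30.22 at [0.608  0.043  0.0292] yaw -1.6761 q6 -0.496 F [-2.  -0.1  3. ] w 9.5 n 1
[0,0,0,0.0006,-0.0005,-0],
[0.12170512 0.65096981 0.06084699]
```

Seated with light contact. Release, lift, check, and look toward c0.

{"name": "jog_arm", "arguments": {"rows": [[0,0,0,0,0,0,0.62],[0,0,0,0,0,0,0.62],[0,0,0,0,0,0,0.62],[0,0,0,0,0,0,0.62],[0,0,-0.03,0,0,0,0.62],[0,0,-0.08,0,0,0,0.62],[0,0,-0.13,0,0,0,0.2],[0,0,-0.13,0,0,0,0.2],[0,0,-0.1,0,0,0,0.2],[0,0,-0.08,0,0,0,0.2],[0,0,0,0,0,0,0.2],[0,0,0,0,0,0,0.2]]}}

```text
time: 31.22
ee_pos: [0.6091, 0.0434, 0.1968]
tcp_rot: [-0.669, 0.743, -0.001, 0.002]
force: [-0.1, 0.1, -0.8]
grip_width: 0.399
```

```bash
python3 - <<'E'
from h import *
im,d,M,E=snap("wrist","w13.png"); P=cloud(d,M,E)
carrier(P,im,.609,.0425,b=.015,r=.045);carrier(P,im,.6,-.0425,b=.015,r=.045)
im,d,M,E=snap("top","top3.png"); P=cloud(d,M,E); carrier(P,im,.492,.302)
plan([.43,.25,.22],0)
E
```

```text
bar 259 [0.6078 0.0426] [0.031  0.0086] long axis deg 83.97 z 0.0508
plate 2993 [0.6012 0.0411] [0.0855 0.0729] long axis deg 84.28 z 0.021
bar 334 [ 0.5997 -0.0407] [0.0309 0.009 ] long axis deg 84.15 z 0.0509
plate 3657 [ 0.5965 -0.04  ] [0.0794 0.0663] long axis deg 84.1 z 0.0211
bar none 0
plate none 0
t 31.32 at [0.6077 0.043  0.1939] yaw -1.6765 q6 -0.496 F [-0.9  0.5 -0.8] w 35.1 n 16
[-0.039,0.0414,-0.0054,0,0,-0.1334],
[-0.0431,0.0371,-0.0054,0,0,-0.1334],
[-0.0467,0.0324,-0.0054,0,0,-0.1334],
[-0.0499,0.0273,-0.0054,0,0,-0.1334],
[-0.0524,0.0219,-0.0054,0,0,-0.1334],
[-0.0544,0.0163,-0.0054,0,0,-0.1334],
[-0.0558,0.0105,-0.0054,0,0,-0.1334],
[-0.0566,0.0046,-0.0054,0,0,-0.1334],
[-0.0568,-0.0013,-0.0054,0,0,-0.1334],
[-0.0564,-0.0072,-0.0054,0,0,-0.1334],
[-0.0553,-0.0131,-0.0054,0,0,-0.1334],
[-0.0536,-0.0188,-0.0054,0,0,-0.1334],
[-0.0514,-0.0243,-0.0054,0,0,-0.1334],
[-0.0485,-0.0296,-0.0054,0,0,-0.1334],
[-0.0452,-0.0345,-0.0054,0,0,-0.1334],
[-0.0413,-0.039,-0.0054,0,0,-0.1334],
```

```bash
python3 - <<'E'
from h import *
plan([.53,.36,.23],-2.126)
E
```

```text
t 31.32 at [0.6077 0.043  0.1939] yaw -1.6765 q6 -0.496 F [-0.9  0.5 -0.8] w 35.1 n 10
[-0.1023,0.0369,-0.012,0.0001,-0,0.0572],
[-0.1006,0.0415,-0.012,0.0001,-0,0.0572],
[-0.0986,0.046,-0.012,0.0001,-0,0.0572],
[-0.0964,0.0503,-0.012,0.0001,-0,0.0572],
[-0.0941,0.0546,-0.012,0.0001,-0,0.0572],
[-0.0915,0.0588,-0.012,0.0001,-0,0.0572],
[-0.0888,0.0628,-0.012,0.0001,-0,0.0572],
[-0.0859,0.0668,-0.012,0.0001,-0,0.0572],
[-0.0828,0.0706,-0.012,0.0001,-0,0.0572],
[-0.0795,0.0742,-0.012,0.0001,-0,0.0572],
```

{"name": "jog_arm", "arguments": {"rows": [[-0.1023,0.037,-0.012,0,0,0.0572,0.2],[-0.1006,0.0415,-0.012,0,0,0.0572,0.2],[-0.0986,0.046,-0.012,0,0,0.0572,0.2],[-0.0964,0.05,-0.012,0,0,0.0572,0.2],[-0.094,0.0546,-0.012,0,0,0.0572,0.2],[-0.0915,0.0588,-0.012,0,0,0.0572,0.2],[-0.0888,0.063,-0.012,0,0,0.0572,0.2],[-0.086,0.067,-0.012,0,0,0.0572,0.2],[-0.083,0.0706,-0.012,0,0,0.0572,0.2],[-0.0795,0.074,-0.012,0,0,0.0572,0.2],[0,0,0,0,0,0,0.2],[0,0,0,0,0,0,0.2]]}}

```text
time: 32.32
ee_pos: [0.5294, 0.3614, 0.2284]
tcp_rot: [-0.488, 0.873, -0.0, -0.001]
force: [0.2, 0.4, -0.6]
grip_width: 0.399
```

```bash
python3 - <<'E'
from h import *
plan()
im,d,M,E=snap("wrist","w14.png"); P=cloud(d,M,E); carrier(P,im,.492,.302)
cv2.imwrite("pics/w14b.png",im[:,:,::-1])
E
```

```text
t 32.32 at [0.5294 0.3614 0.2284] yaw -2.123 q6 -1.455 F [ 0.2  0.4 -0.6] w 35.1 n 1
[0,0,0,0.0007,-0.0036,-0],
bar 246 [0.4926 0.3047] [0.0316 0.0099] long axis deg 54.34 z 0.0358
plate 2755 [0.4927 0.3048] [0.0802 0.0602] long axis deg 54.55 z 0.0061
```

View pics/w14b.png

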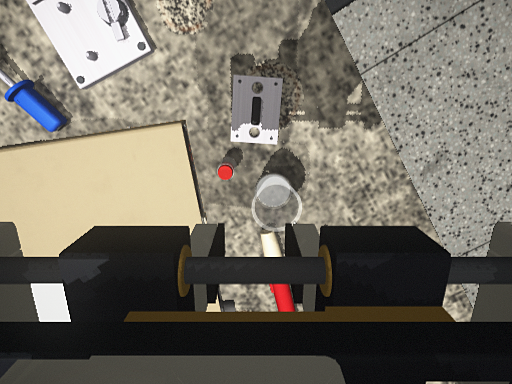

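```bash
python3 - <<'E'
from h import *
im,d,M,E=load("w14.png"); P=cloud(d,M,E)
A=ray(M,E,186,122,.128);B=ray(M,E,204,215,.128);C=ray(M,E,5,148,.128);print(A,B,C)
psi=-2.192;c=np.array([.4926,.3047]);x=np.array([np.cos(psi),np.sin(psi)]);y=np.array([np.sin(psi),-np.cos(psi)])
for Q in (A,B,C): q=Q[:2]-c; print("tool xy of box pts",(q@x).round(3),(q@y).round(3))
m=(P[...,2]>.07)&(P[...,2]<.2)&(d>.2); q=P[m][:,:2]-c; t=np.stack([q@x,q@y],1); k=(abs(t[:,0])<.05)&(abs(t[:,1])<.13); print("tall pts near body",k.sum(), t[k].min(0) if k.any() else "",t[k].max(0) if k.any() else "")
plan([.4926,.3047,.078],psi)
E
```

```text
[0.54750607 0.27877889 0.128     ] [0.58250372 0.35732375 0.128     ] [0.69580281 0.21369711 0.128     ]
tool xy of box pts -0.011 -0.06
tool xy of box pts -0.095 -0.042
tool xy of box pts -0.044 -0.218
tall pts near body 2669 [-0.04999894 -0.12998845] [-0.0123258  -0.05887415]
t 32.37 at [0.5297 0.3602 0.2286] yaw -2.1239 q6 -1.454 F [-0.5  0.6  0. ] w 35.3 n 5
[0.0442,0.0015,0.1005,0.0001,-0.0007,0.0173],
[0.0442,0.0009,0.1005,0.0001,-0.0007,0.0173],
[0.0443,0.0003,0.1004,0.0001,-0.0007,0.0173],
[0.0444,-0.0003,0.1004,0.0001,-0.0007,0.0173],
[0.0444,-0.0008,0.1004,0.0001,-0.0007,0.0173],
```

```bash
python3 - <<'E'
from h import *
plan([.4902,.3064,.16],-.621,roll=.122)
E
```

```text
t 32.37 at [0.5297 0.3602 0.2286] yaw -2.1239 q6 -1.454 F [-0.5  0.6  0. ] w 35.3 n 13
[0.017,0.0014,0.0176,0.0003,-0.0002,-0.1472],
[0.0167,0.0033,0.0176,0.0003,-0.0002,-0.1472],
[0.0162,0.0052,0.0176,0.0003,-0.0002,-0.1472],
[0.0155,0.0071,0.0176,0.0003,-0.0002,-0.1472],
[0.0146,0.0088,0.0176,0.0003,-0.0002,-0.1472],
[0.0135,0.0104,0.0176,0.0003,-0.0002,-0.1472],
[0.0122,0.0119,0.0176,0.0003,-0.0002,-0.1472],
[0.0108,0.0133,0.0176,0.0003,-0.0002,-0.1472],
[0.0092,0.0144,0.0176,0.0003,-0.0002,-0.1472],
[0.0074,0.0154,0.0176,0.0003,-0.0002,-0.1472],
[0.0056,0.0161,0.0176,0.0003,-0.0002,-0.1472],
[0.0037,0.0167,0.0176,0.0003,-0.0002,-0.1472],
[0.0018,0.017,0.0176,0.0003,-0.0002,-0.1472],
```

{"name": "jog_arm", "arguments": {"rows": [[0.017,0.0014,0.0176,0,0,-0.1472,0],[0.0167,0.0033,0.0176,0,0,-0.1472,0],[0.016,0.005,0.0176,0,0,-0.1472,0],[0.0155,0.007,0.0176,0,0,-0.1472,0],[0.0146,0.0088,0.0176,0,0,-0.1472,0],[0.0135,0.0104,0.0176,0,0,-0.1472,0],[0.012,0.012,0.0176,0,0,-0.1472,0],[0.0108,0.0133,0.0176,0,0,-0.1472,0],[0.009,0.0144,0.0176,0,0,-0.1472,0],[0.0074,0.0154,0.0176,0,0,-0.1472,0],[0.0056,0.016,0.0176,0,0,-0.1472,0],[0.0037,0.0167,0.0176,0,0,-0.1472,0],[0.0018,0.017,0.0176,0,0,-0.1472,0],[0,0,0,0,0,0,0],[0,0,0,0,0,0,0]]}}

```text
time: 33.62
ee_pos: [0.491, 0.3053, 0.1611]
tcp_rot: [0.951, -0.308, -0.0, 0.001]
force: [-0.1, 0.5, 0.6]
grip_width: 0.503
```

```bash
python3 - <<'E'
from h import *
im,d,M,E=snap("wrist","w15.png"); P=cloud(d,M,E); carrier(P,im,.4926,.3047)
s=readout.get_state(); x=R.from_quat(s["tcp_rot"]).inv().apply((P-s["ee_pos"]).reshape(-1,3)).reshape(P.shape)
m=(P[...,2]>.075)&(P[...,2]<.135)&(abs(x[...,1])<.12)&(x[...,0]>.01)&(x[...,0]<.09)&(d>.15)
print("tall pts: min tool x",m.sum(), np.percentile(x[m][:,0],.5) if m.any() else "", x[m].min(0).round(3) if m.any() else "")
plan([.4902,.3064,.019],-.621)
E
```

```text
bar 314 [0.4929 0.3045] [0.031  0.0097] long axis deg 54.17 z 0.0358
plate 3261 [0.492  0.3046] [0.0802 0.0602] long axis deg 54.09 z 0.0061
tall pts: min tool x 8635 0.04733568444761431 [ 0.045 -0.12   0.041]
t 33.67 at [0.4913 0.3059 0.1615] yaw -0.6274 q6 0.049 F [ 0.3 -0.4  0. ] w 44.0 n 4
[-0.001,0.0001,0.1188,0.0002,-0,-0.002],
```

{"name": "jog_arm", "arguments": {"rows": [[-0.004,0,0.1,0,0,0,0],[0,0,0.1,0,0,0,0],[0,0,0.1,0,0,0,0],[0,0,0.09,0,0,0,0],[0,0,0.055,0,0,0,0],[0,0,0.02,0,0,0,0],[0,0,0.01,0,0,0,0],[0,0,0,0,0,0,0],[0,0,0,0,0,0,1],[0,0,0,0,0,0,1],[0,0,0,0,0,0,1],[0,0,0,0,0,0,1],[0,0,0,0,0,0,1],[0,0,0,0,0,0,1]], "squeeze": 40}}

```text
time: 34.83
ee_pos: [0.4906, 0.3078, 0.0204]
tcp_rot: [0.952, -0.306, 0.0, -0.001]
force: [-2.5, -1.1, 6.4]
grip_width: 0.358
```

```bash
python3 - <<'E'
from h import *
s=readout.get_state(); plan(s=s); s["ee_pos"]=s["ee_pos"]+[0,0,.14]
plan([.6178,.1262,.135],-.1055,s=s)
E
```

```text
t 34.83 at [0.4906 0.3078 0.0204] yaw -0.6224 q6 0.05 F [-2.5 -1.1  6.4] w 31.5 n 1
[0,0,0,-0.0023,-0.0005,0],
t 34.83 at [0.4906 0.3078 0.1604] yaw -0.6224 q6 0.05 F [-2.5 -1.1  6.4] w 31.5 n 7
[0.0996,0.035,0.0121,-0.0003,-0.0002,-0.094],
[0.0968,0.0422,0.0121,-0.0003,-0.0002,-0.094],
[0.0934,0.0492,0.0121,-0.0003,-0.0002,-0.094],
[0.0895,0.056,0.0121,-0.0003,-0.0002,-0.094],
[0.0851,0.0624,0.0121,-0.0003,-0.0002,-0.094],
[0.0803,0.0686,0.0121,-0.0003,-0.0002,-0.094],
[0.075,0.0743,0.0121,-0.0003,-0.0002,-0.094],
```

{"name": "jog_arm", "arguments": {"rows": [[0,0,-0.03,0,0,0,1],[0,0,-0.09,0,0,0,1],[0,0,-0.11,0,0,0,1],[0,0,-0.11,0,0,0,1],[0,0,-0.11,0,0,0,1],[0,0,-0.09,0,0,0,1],[0.0996,0.035,0,0,0,-0.094,1],[0.0968,0.042,0,0,0,-0.094,1],[0.0934,0.049,0,0,0,-0.094,1],[0.0895,0.056,0,0,0,-0.094,1],[0.085,0.0624,0,0,0,-0.094,1],[0.08,0.0686,0,0,0,-0.094,1],[0.075,0.0743,0,0,0,-0.094,1],[0,0,0,0,0,0,1],[0,0,0,0,0,0,1]]}}

```text
time: 36.08
ee_pos: [0.6175, 0.1241, 0.1812]
tcp_rot: [0.999, -0.054, -0.0, 0.0]
force: [-0.9, 0.8, -2.3]
grip_width: 0.363
```

```bash
python3 - <<'E'
from h import *
im,d,M,E=snap("wrist","w16.png"); P=cloud(d,M,E); s=readout.get_state(); x=R.from_quat(s["tcp_rot"]).inv().apply((P-s["ee_pos"]).reshape(-1,3)).reshape(P.shape)*1e3
m=(abs(x[...,2]-14)<6)&(abs(x[...,1])<45)&(x[...,0]>12)&(x[...,0]<45)
zt=np.median(x[m][:,2]); q=x[(abs(x[...,2]-zt)<1.5)&(abs(x[...,1])<45)&(x[...,0]<45)&(x[...,0]>5)]
print("plate top",zt,"x edge",[np.max(q[abs(q[:,1]-y)<4][:,0]).round(1) for y in (-35,-25,25,35)],"y edges",q[q[:,0]>20][:,1].min(),q[q[:,0]>20][:,1].max())
plan([.6178,.1262,.07],-.1055)
E
```

```text
plate top 14.452847816402867 x edge [np.float64(34.0), np.float64(34.1), np.float64(34.1), np.float64(34.0)] y edges -38.72572923280771 41.48434354428545
t 36.13 at [0.6171 0.1251 0.1812] yaw -0.1083 q6 0.953 F [-0.9 -0.3 -1.4] w 31.3 n 4
[0.0005,-0.001,0.0927,-0,0.0001,-0.0009],
```

```bash
python3 - <<'E'
from h import *
im,d,M,E=load("w16.png"); P=cloud(d,M,E); b=-.1055; O=np.array([.6088,.0418])
q=P[...,:2]-O; X=(q[...,0]*np.cos(b)+q[...,1]*np.sin(b))*1e3; Y=(-q[...,0]*np.sin(b)+q[...,1]*np.cos(b))*1e3
base=(abs(P[...,2]-.015)<.0015)
def ed(m,a,n): 
    print(n,m.sum(), np.percentile(a[m],[0,1,50,99,100]).round(1) if m.sum() else "")
for y0,y1 in ((-60,-20),(-20,20),(20,60),(60,90),(90,125)): ed(base&(X>20)&(X<45)&(Y>y0)&(Y<y1),X,("x+36 edge",y0,y1))
for x0,x1 in ((-60,-40),(-40,-20),(-20,0),(0,30)): ed(base&(Y>120)&(Y<145)&(X>x0)&(X<x1),Y,("y+135 edge",x0,x1))
for x0,x1 in ((-60,-40),(-40,-20),(-20,0),(0,30)): ed(base&(Y<-120)&(Y>-145)&(X>x0)&(X<x1),Y,("y-135 edge",x0,x1))
ed(base&(X<-50)&(X>-75),X,"x-64")
pl=(P[...,2]>.155)&(P[...,2]<.175)&(X>15)&(X<40)&(Y>40)&(Y<130); ed(pl,X,"plate X"); ed(pl,Y,"plate Y")
carrier(P,im,.6078,.0426,b=.015,r=.045)
E
```

```text
('x+36 edge', -60, -20) 244 [20.1 21.5 32.1 35.5 36.4]
('x+36 edge', -20, 20) 243 [28.8 28.8 32.3 35.6 35.7]
('x+36 edge', 20, 60) 381 [20.1 20.2 30.2 35.7 35.9]
('x+36 edge', 60, 90) 386 [20.1 20.2 28.1 35.8 35.8]
('x+36 edge', 90, 125) 439 [20.2 20.3 28.2 35.8 35.9]
('y+135 edge', -60, -40) 48 [120.8 121.3 131.3 135.1 135.2]
('y+135 edge', -40, -20) 0 
('y+135 edge', -20, 0) 21 [120.  120.  127.9 134.6 134.9]
('y+135 edge', 0, 30) 300 [120.1 120.2 127.3 134.7 134.9]
('y-135 edge', -60, -40) 140 [-134.2 -134.1 -126.4 -120.3 -120.1]
('y-135 edge', -40, -20) 117 [-134.3 -134.2 -128.9 -120.1 -120. ]
('y-135 edge', -20, 0) 86 [-134.1 -134.  -130.5 -127.3 -127.2]
('y-135 edge', 0, 30) 121 [-134.  -133.9 -130.5 -121.4 -120.2]
x-64 937 [-63.5 -63.3 -56.8 -50.1 -50. ]
plate X 4074 [15.  15.2 25.2 33.4 33.8]
plate Y 4074 [ 42.1  43.1  82.6 121.6 122.7]
bar 297 [0.6079 0.042 ] [0.0303 0.0101] long axis deg 84.21 z 0.0509
plate 2482 [0.6004 0.0409] [0.085  0.0745] long axis deg 83.95 z 0.0211
```

{"name": "jog_arm", "arguments": {"rows": [[-0.0127,-0.0097,0.03,0,0,0,1],[0,0,0.1,0,0,0,1],[0,0,0.1,0,0,0,1],[0,0,0.1,0,0,0,1],[0,0,0.05,0,0,0,1],[0,0,0,0,0,0,1],[0,0,0,0,0,0,1],[0,0,0,0,0,0,1]]}}

```text
time: 36.8
ee_pos: [0.6141, 0.1303, 0.0684]
tcp_rot: [0.999, -0.052, 0.001, -0.0]
force: [0.0, -0.7, -0.6]
grip_width: 0.357
```

```bash
cat > m.py <<'E'
from h import *
import sys
im,d,M,E=snap("wrist",sys.argv[1]); P=cloud(d,M,E); b=-.1055; O=np.array([.6089,.0421])
s=readout.get_state(); plan(s=s)
q=P[...,:2]-O; X=(q[...,0]*np.cos(b)+q[...,1]*np.sin(b))*1e3; Y=(-q[...,0]*np.sin(b)+q[...,1]*np.cos(b))*1e3
zp=s["ee_pos"][2]-.0145
def ed(m,a,n): print(n,m.sum(), np.percentile(a[m],[0,1,50,99,100]).round(1) if m.sum() else "")
pl=(abs(P[...,2]-zp)<.003)&(X>12)&(X<40)&(Y>38)&(Y<132); ed(pl,X,"plate X"); ed(pl,Y,"plate Y")
print("edge X at Y",[X[pl&(abs(Y-y)<4)].max().round(1) for y in (50,65,105,118)],"z at Y",[np.median(P[...,2][pl&(abs(Y-y)<4)]).round(4) for y in (50,65,105,118)])
base=(abs(P[...,2]-.015)<.0015)
ed(base&(X>30)&(X<45)&(Y>0)&(Y<130),X,"base +36"); ed(base&(Y>125)&(Y<145)&(X>0)&(X<30),Y,"base +135")
cv2.imwrite("pics/m.png",cv2.resize(im[:260,90:440,::-1],None,fx=2.2,fy=2.2,interpolation=cv2.INTER_CUBIC))
E
python3 m.py w17.png
```

```text
t 36.85 at [0.6145 0.1302 0.0688] yaw -0.1048 q6 0.946 F [-0.2  0.  -0.9] w 31.3 n 1
[0,0,0,-0.0016,-0.003,0],
plate X 3661 [12.  12.2 21.2 29.4 29.7]
plate Y 3661 [ 47.8  48.7  87.6 127.1 128. ]
edge X at Y [np.float64(29.6), np.float64(29.6), np.float64(29.4), np.float64(29.4)] z at Y [np.float64(0.0541), np.float64(0.0541), np.float64(0.054), np.float64(0.054)]
base +36 1480 [30.  30.1 33.1 36.  36.6]
base +135 78 [125.  125.  132.1 134.7 135. ]
```

View pics/m.png

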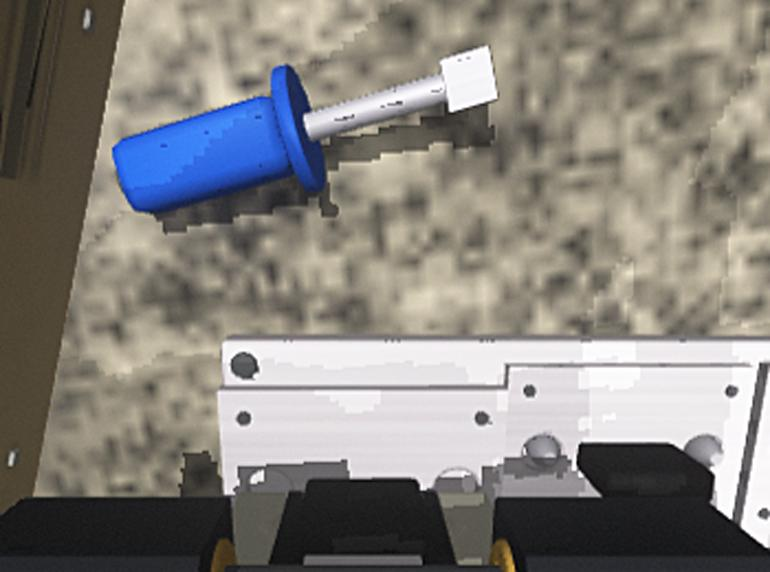

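{"name": "jog_arm", "arguments": {"rows": [[0.0013,0.0097,0.02,0,0,0,1],[0,0,0.02,0,0,0,1],[0,0,0,0,0,0,1],[0,0,0,0,0,0,1],[0,0,0,0,0,0,1]]}}

```text
time: 37.27
ee_pos: [0.6138, 0.1261, 0.0552]
tcp_rot: [0.999, -0.053, 0.0, 0.0]
force: [-0.6, 0.5, -1.1]
grip_width: 0.359
```

```bash
python3 m.py w18.png
```

```text
t 37.32 at [0.6139 0.1261 0.0552] yaw -0.1059 q6 0.951 F [-0.5 -0.9 -1.1] w 31.6 n 1
[0,0,0,-0.0001,-0.0003,0],
plate X 3690 [12.  12.2 21.2 29.4 29.7]
plate Y 3690 [ 43.3  44.5  83.3 122.8 123.7]
edge X at Y [np.float64(29.7), np.float64(29.6), np.float64(29.5), np.float64(29.6)] z at Y [np.float64(0.0408), np.float64(0.0408), np.float64(0.0408), np.float64(0.0407)]
base +36 1671 [30.  30.  33.2 36.2 36.4]
base +135 260 [129.4 129.6 132.2 134.8 135. ]
```

{"name": "jog_arm", "arguments": {"rows": [[0,-0.0045,0,0,0,0,1],[0,0,0.02,0,0,0,1],[0,0,0.015,0,0,0,1],[0,0,0.015,0,0,0,1],[0,0,0.01,0,0,0,1],[0,0,0.006,0,0,0,1],[0,0,0,0,0,0,1],[0,0,0,0,0,0,1]]}}

```text
time: 37.98
ee_pos: [0.6136, 0.1273, 0.0354]
tcp_rot: [0.999, -0.053, -0.0, 0.0]
force: [-3.5, 0.2, 2.8]
grip_width: 0.356
```

```bash
python3 m.py w19.png; python3 -c "
from h import *
print(readout.get_state()['ft_torque'])"
```

```text
t 38.03 at [0.6136 0.1273 0.0354] yaw -0.1057 q6 0.949 F [-2.8 -0.9  3.8] w 31.4 n 1
[0,0,0,0.0005,0.0005,0],
plate X 3842 [12.  12.2 21.2 29.3 32.8]
plate Y 3842 [ 38.   38.9  83.9 127.  131.2]
edge X at Y [np.float64(29.4), np.float64(29.3), np.float64(29.2), np.float64(29.2)] z at Y [np.float64(0.0211), np.float64(0.0211), np.float64(0.021), np.float64(0.0211)]
base +36 2050 [30.  30.1 33.3 36.3 36.4]
base +135 492 [126.2 126.4 130.8 134.7 134.9]
[-0.17013196  0.97852044  0.07879304]
```

{"name": "jog_arm", "arguments": {"rows": [[0,0,0,0,0,0,0.05],[0,0,0,0,0,0,0.05],[0,0,0,0,0,0,0.05],[0,0,0,0,0,0,0.05],[0,0,-0.03,0,0,0,0.05],[0,0,-0.09,0,0,0,0.05],[0,0,-0.12,0,0,0,0.05],[0,0,-0.12,0,0,0,0.05],[0,0,-0.12,0,0,0,0.05],[-0.1,0,-0.08,0,0,0,0.05],[-0.12,0.05,0,0,0,0,0.05],[-0.12,0.1,0,0,0,0,0.05],[-0.06,0.1,0,0,0,0,0.05],[0,0,0,0,0,0,0.05],[0,0,0,0,0,0,0.05],[0,0,0,0,0,0,0.05]]}}

```text
time: 39.37
ee_pos: [0.4916, 0.0687, 0.2044]
tcp_rot: [0.999, -0.053, 0.001, -0.0]
force: [-0.3, -0.3, -0.2]
grip_width: 0.475
```

```bash
cat > chk.py <<'E'
from h import *
import sys
im,d,M,E=snap("wrist",sys.argv[1]); P=cloud(d,M,E)
for p in ((.6178,.1265),(.609,.0421),(.6,-.0424)): carrier(P,im,*p,b=.015,r=.04)
q=P[(abs(P[...,0]-.44)<.06)&(abs(P[...,1]+.02)<.06)&(P[...,2]>.115)&(P[...,2]<.124)].astype(np.float32)
if len(q)>20: print("driver top",cv2.minAreaRect(np.ascontiguousarray(q[:,:2])),np.median(q[:,2]))
O=np.array([.6089,.0421]); b=-.1055
cs=[O+np.array([[np.cos(b),-np.sin(b)],[np.sin(b),np.cos(b)]])@[-.047,y] for y in (.085,0,-.085)]
for c in cs: # slot line from depth
    p=rect(P[...,2].astype(np.float32),M,E,c,.0105,.031,interp=cv2.INTER_NEAREST); n=p.shape[0]//2
    v,u=np.nonzero(p<.0292); k=np.hypot(u-n,v-n)<n; l=cv2.fitLine(np.stack([u[k],v[k]],1).astype(np.float32),cv2.DIST_HUBER,0,.01,.01).ravel()
    print("cam",c.round(4),"slot yaw",round((np.arctan2(-l[0],-l[1]))%np.pi,3))
cv2.imwrite("pics/chk.png",np.hstack([rect(im,M,E,c,.033,.031)[:,:,::-1] for c in cs]))
E
python3 chk.py w20.png; python3 -c "
from h import *
plan([.4446,-.0147,.16],-.735)"
```

```text
bar 376 [0.6164 0.1266] [0.032 0.01 ] long axis deg 84.24 z 0.0506
plate 3312 [0.6169 0.1266] [0.0796 0.0598] long axis deg 83.99 z 0.021
bar 366 [0.6102 0.0424] [0.0315 0.0098] long axis deg 83.65 z 0.0508
plate 3340 [0.611  0.0421] [0.0796 0.0595] long axis deg 83.96 z 0.021
bar 359 [ 0.5989 -0.0408] [0.0319 0.0093] long axis deg 84.2 z 0.0509
plate 3349 [ 0.5955 -0.0414] [0.0788 0.067 ] long axis deg 84.35 z 0.0211
driver top ((0.4553777575492859, -0.015418093651533127), (0.01365761086344719, 0.005692341364920139), 83.63613891601562) 0.117237784
cam [0.5711 0.1316] slot yaw 1.243
cam [0.5622 0.047 ] slot yaw 1.297
cam [ 0.5532 -0.0375] slot yaw 1.27
t 39.42 at [0.4917 0.069  0.204 ] yaw -0.1058 q6 0.929 F [ 0.6 -0.6 -0.6] w 41.6 n 6
[-0.0212,0.049,0.0244,-0.0002,-0.0002,0.1335],
[-0.0159,0.0509,0.0244,-0.0002,-0.0002,0.1335],
[-0.0105,0.0523,0.0244,-0.0002,-0.0002,0.1335],
[-0.005,0.0531,0.0244,-0.0002,-0.0002,0.1335],
[0.0006,0.0533,0.0244,-0.0002,-0.0002,0.1335],
[0.0062,0.053,0.0244,-0.0002,-0.0002,0.1335],
```

{"name": "jog_arm", "arguments": {"rows": [[-0.021,0.049,0.0244,0,0,0.1335,-0.3],[-0.016,0.051,0.0244,0,0,0.1335,-0.3],[-0.0105,0.0523,0.0244,0,0,0.1335,-0.3],[-0.005,0.053,0.0244,0,0,0.1335,-0.3],[0,0.0533,0.0244,0,0,0.1335,-0.3],[0.006,0.053,0.0244,0,0,0.1335,-0.3],[0,0,0,0,0,0,-0.3],[0,0,0,0,0,0,-0.3],[0,0,0,0,0,0,-0.3]]}}

```text
time: 40.17
ee_pos: [0.4447, -0.0145, 0.1595]
tcp_rot: [0.934, -0.358, 0.0, 0.0]
force: [-0.3, 0.5, -0.3]
grip_width: 0.65
```

```bash
python3 - <<'E'
from h import *
im,d,M,E=snap("wrist","w21.png"); P=cloud(d,M,E)
for a,b in ((.115,.124),(.09,.124),(.0625,.069),(.056,.0615)):
  q=P[(abs(P[...,0]-.44)<.045)&(abs(P[...,1]+.015)<.045)&(P[...,2]>a)&(P[...,2]<b)&(d>.1)].astype(np.float32)
  if len(q)>10: print(a,len(q),cv2.minAreaRect(np.ascontiguousarray(q[:,:2])),np.median(q[:,2]))
plan([.4446,-.0142,.081],-.738)
E
```

```text
0.115 735 ((0.4450325071811676, -0.01484990306198597), (0.020639773458242416, 0.021004153415560722), 47.246788024902344) 0.11849481
0.09 1030 ((0.44543707370758057, -0.01476894412189722), (0.021893754601478577, 0.021177083253860474), 45.45991897583008) 0.11773591
0.0625 467 ((0.4471822679042816, -0.01686055213212967), (0.03444258123636246, 0.028211645781993866), 46.42850875854492) 0.06491181
0.056 1420 ((0.4444086253643036, -0.014985404908657074), (0.05019412189722061, 0.050260018557310104), 19.36962890625) 0.060015984
t 40.22 at [ 0.4447 -0.0143  0.1596] yaw -0.7329 q6 0.424 F [-0.2 -0.5  0.2] w 57.6 n 3
[-0.0002,-0,0.0873,-0.0001,-0.0002,0.0022],
```

{"name": "jog_arm", "arguments": {"rows": [[0.002,0.001,0.09,0,0,0.012,-0.3],[0,0,0.09,0,0,0,-0.3],[0,0,0.05,0,0,0,-0.3],[0,0,0.025,0,0,0,-0.3],[0,0,0.01,0,0,0,-0.3],[0,0,0,0,0,0,1],[0,0,0,0,0,0,1],[0,0,0,0,0,0,1],[0,0,0,0,0,0,1],[0,0,0,0,0,0,1],[0,0,0,0,0,0,1],[0,0,0,0,0,0,1],[0,0,0,0,0,0,1],[0,0,0,0,0,0,1],[0,0,0,0,0,0,1]], "squeeze": 40}}

```text
time: 41.47
ee_pos: [0.4442, -0.0155, 0.0803]
tcp_rot: [0.932, -0.364, 0.0, -0.0]
force: [-0.8, 1.2, 6.1]
grip_width: 0.247
```

```bash
python3 - <<'E'
from h import *
s=readout.get_state(); plan(s=s); s["ee_pos"]=s["ee_pos"]+[0,0,.126]
plan([.553,-.0372,.14],1.275-np.pi/2,s=s)
E
```

```text
t 41.47 at [ 0.4442 -0.0155  0.0803] yaw -0.7441 q6 0.415 F [-0.8  1.2  6.1] w 21.8 n 1
[0,0,0,-0.0008,-0.0006,0],
t 41.47 at [ 0.4442 -0.0155  0.2063] yaw -0.7441 q6 0.415 F [-0.8  1.2  6.1] w 21.8 n 5
[0.0631,-0.0385,0.0443,-0.0001,-0.0002,-0.1142],
[0.0663,-0.0326,0.0443,-0.0001,-0.0002,-0.1142],
[0.069,-0.0266,0.0442,-0.0001,-0.0002,-0.1142],
[0.0711,-0.0203,0.0442,-0.0001,-0.0002,-0.1142],
[0.0726,-0.0139,0.0442,-0.0001,-0.0002,-0.1142],
```

{"name": "jog_arm", "arguments": {"rows": [[0,0,-0.03,0,0,0,1],[0,0,-0.09,0,0,0,1],[0,0,-0.1,0,0,0,1],[0,0,-0.1,0,0,0,1],[0,0,-0.1,0,0,0,1],[0.063,-0.0385,0.044,0,0,-0.1142,1],[0.0663,-0.0326,0.044,0,0,-0.1142,1],[0.069,-0.0266,0.044,0,0,-0.1142,1],[0.071,-0.02,0.044,0,0,-0.1142,1],[0.0726,-0.014,0.044,0,0,-0.1142,1],[0,0,0,0,0,0,1],[0,0,0,0,0,0,1],[0,0,0,0,0,0,1]]}}

```text
time: 42.55
ee_pos: [0.5519, -0.0375, 0.1398]
tcp_rot: [0.989, -0.148, -0.001, 0.0]
force: [-0.8, -0.8, -0.6]
grip_width: 0.247
```

```bash
python3 - <<'E'
from h import *
plan([.553,-.0374,.101],1.28-np.pi/2)
E
```

```text
t 42.55 at [ 0.5519 -0.0375  0.1398] yaw -0.2974 q6 0.987 F [-0.8 -0.8 -0.6] w 21.7 n 2
[0.0018,-0.0008,0.0647,0.0004,0.0007,-0.0042],
```

{"name": "jog_arm", "arguments": {"rows": [[0.003,-0.001,0,0,0,0,1],[0,0,0.036,0,0,0,1],[0,0,0.036,0,0,0,1],[0,0,0.019,0,0,0,1],[0,0,0.019,0,0,0,1],[0,0,0.017,0,0,0,1],[0,0,0,0,0,0,1],[0,0,0,0,0,0,1]]}}

```text
time: 43.22
ee_pos: [0.5533, -0.0373, 0.1014]
tcp_rot: [0.989, -0.147, -0.0, 0.0]
force: [-0.3, 0.7, -1.4]
grip_width: 0.248
```

```bash
python3 - <<'E'
from h import *
plan([.553,-.0374,.101],-1.83); print(readout.get_state()["ft_torque"])
E
```

```text
t 43.22 at [ 0.5533 -0.0373  0.1014] yaw -0.2957 q6 0.989 F [-0.3  0.7 -1.4] w 21.8 n 14
[-0.0001,0,0.0001,0.0001,0,0.1395],
[-0.0001,0,0.0001,0.0001,0,0.1395],
[-0.0001,0.0001,0.0001,0.0001,0,0.1395],
[-0.0001,0.0001,0.0001,0.0001,0,0.1395],
[-0,0.0001,0.0001,0.0001,0,0.1395],
[-0,0.0001,0.0001,0.0001,0,0.1395],
[-0,0.0001,0.0001,0.0001,0,0.1395],
[-0,0.0001,0.0001,0.0001,0,0.1395],
[-0,0.0001,0.0001,0.0001,0,0.1395],
[-0,0.0001,0.0001,0.0001,0,0.1395],
[0,0.0001,0.0001,0.0001,0,0.1395],
[0,0.0001,0.0001,0.0001,0,0.1395],
[0,0.0001,0.0001,0.0001,0,0.1395],
[0,0.0001,0.0001,0.0001,0,0.1395],
[ 0.04978573 -0.02041679 -0.02017794]
```

{"name": "jog_arm", "arguments": {"rows": [[0,0,0,0,0,0.13,1],[0,0,0,0,0,0.13,1],[0,0,0,0,0,0.13,1],[0,0,0,0,0,0.13,1],[0,0,0,0,0,0.13,1],[0,0,0,0,0,0.13,1],[0,0,0,0,0,0.13,1],[0,0,0,0,0,0.13,1],[0,0,0,0,0,0.13,1],[0,0,0,0,0,0.13,1],[0,0,0,0,0,0.13,1],[0,0,0,0,0,0.13,1],[0,0,0,0,0,0.13,1],[0,0,0,0,0,0.13,1],[0,0,0,0,0,0.13,1],[0,0,0,0,0,0,1],[0,0,0,0,0,0,1]]}}

```text
time: 44.63
ee_pos: [0.5535, -0.0373, 0.1021]
tcp_rot: [-0.612, 0.791, -0.0, 0.0]
force: [-0.6, -0.3, -0.2]
grip_width: 0.25
```

```bash
python3 - <<'E'
from h import *
s=readout.get_state(); plan(s=s); print(s["ft_torque"]); s["ee_pos"]=s["ee_pos"]+[0,0,.039]
plan([.562,.0470,.14],1.30-np.pi/2,s=s,roll=.122)
E
```

```text
t 44.63 at [ 0.5535 -0.0373  0.1021] yaw -1.8242 q6 -0.539 F [-0.6 -0.3 -0.2] w 22.0 n 1
[0,0,0,-0.0003,0,-0],
[0.07724462 0.32899957 0.04234426]
t 44.63 at [ 0.5535 -0.0373  0.1411] yaw -1.8242 q6 -0.539 F [-0.6 -0.3 -0.2] w 22.0 n 13
[-0.0215,0.0033,0.0003,-0,-0,-0.1521],
[-0.0217,0.0007,0.0003,-0,-0,-0.1521],
[-0.0216,-0.0019,0.0003,-0,-0,-0.1521],
[-0.0213,-0.0044,0.0003,-0,-0,-0.1521],
[-0.0206,-0.0069,0.0003,-0,-0,-0.1521],
[-0.0196,-0.0093,0.0003,-0,-0,-0.1521],
[-0.0184,-0.0116,0.0003,-0,-0,-0.1521],
[-0.0169,-0.0137,0.0003,-0,-0,-0.1521],
[-0.0151,-0.0156,0.0003,-0,-0,-0.1521],
[-0.0131,-0.0173,0.0003,-0,-0,-0.1521],
[-0.011,-0.0188,0.0003,-0,-0,-0.1521],
[-0.0087,-0.0199,0.0003,-0,-0,-0.1521],
[-0.0062,-0.0208,0.0003,-0,-0,-0.1521],
```

{"name": "jog_arm", "arguments": {"rows": [[0,0,-0.04,0,0,0,1],[0,0,-0.09,0,0,0,1],[-0.0215,0.0033,0,0,0,-0.152,1],[-0.0217,0.0007,0,0,0,-0.152,1],[-0.0216,-0.002,0,0,0,-0.152,1],[-0.0213,-0.0044,0,0,0,-0.152,1],[-0.0206,-0.007,0,0,0,-0.152,1],[-0.0196,-0.0093,0,0,0,-0.152,1],[-0.0184,-0.0116,0,0,0,-0.152,1],[-0.017,-0.0137,0,0,0,-0.152,1],[-0.015,-0.0156,0,0,0,-0.152,1],[-0.013,-0.0173,0,0,0,-0.152,1],[-0.011,-0.0188,0,0,0,-0.152,1],[-0.0087,-0.02,0,0,0,-0.152,1],[-0.006,-0.021,0,0,0,-0.152,1],[0,0,0,0,0,0,1],[0,0,0,0,0,0,1],[0,0,0,0,0,0,1]]}}

```text
time: 46.13
ee_pos: [0.5624, 0.0468, 0.1408]
tcp_rot: [0.99, -0.138, 0.0, -0.0]
force: [-0.1, -0.2, -1.0]
grip_width: 0.247
```

```bash
python3 - <<'E'
from h import *
plan([.562,.0470,.101],1.30-np.pi/2)
im,d,M,E=snap("wrist","w22.png")
cv2.imwrite("pics/c10.png",rect(im,M,E,[.5532,-.0375],.045,.031)[:,:,::-1])
E
```

```text
t 46.13 at [0.5624 0.0468 0.1408] yaw -0.2778 q6 0.863 F [-0.1 -0.2 -1. ] w 21.8 n 2
[-0.0007,-0.0001,0.0664,-0,-0,-0.0045],
```

{"name": "jog_arm", "arguments": {"rows": [[0,0,0.036,0,0,0,1],[0,0,0.036,0,0,0,1],[0,0,0.021,0,0,0,1],[0,0,0.02,0,0,0,1],[0,0,0.018,0,0,0,1],[0,0,0,0,0,0,1],[0,0,0,0,0,0,1]]}}

```text
time: 46.77
ee_pos: [0.5623, 0.0469, 0.1011]
tcp_rot: [0.991, -0.137, -0.0, 0.0]
force: [-0.0, -0.2, -0.7]
grip_width: 0.248
```

{"name": "jog_arm", "arguments": {"rows": [[0,0,0,0,0,0.132,1],[0,0,0,0,0,0.132,1],[0,0,0,0,0,0.132,1],[0,0,0,0,0,0.132,1],[0,0,0,0,0,0.132,1],[0,0,0,0,0,0.132,1],[0,0,0,0,0,0.132,1],[0,0,0,0,0,0.132,1],[0,0,0,0,0,0.132,1],[0,0,0,0,0,0.132,1],[0,0,0,0,0,0.132,1],[0,0,0,0,0,0.132,1],[0,0,0,0,0,0.132,1],[0,0,0,0,0,0.132,1],[0,0,0,0,0,0.132,1],[0,0,0,0,0,0,1],[0,0,0,0,0,0,1]]}}

```text
time: 48.18
ee_pos: [0.5624, 0.0471, 0.1018]
tcp_rot: [-0.611, 0.792, 0.0, 0.0]
force: [-2.2, 0.6, 0.6]
grip_width: 0.249
```

```bash
python3 - <<'E'
from h import *
s=readout.get_state(); plan(s=s); print(s["ft_torque"]); s["ee_pos"]=s["ee_pos"]+[0,0,.039]
plan([.571,.1316,.14],1.25-np.pi/2,s=s,roll=.122)
E
```

```text
t 48.18 at [0.5624 0.0471 0.1018] yaw -1.8272 q6 -0.687 F [-2.2  0.6  0.6] w 21.9 n 1
[0,0,0,-0.0002,0.0003,-0],
[0.36596068 0.65528208 0.07980009]
t 48.18 at [0.5624 0.0471 0.1408] yaw -1.8272 q6 -0.687 F [-2.2  0.6  0.6] w 21.9 n 13
[-0.0215,0.0034,0.0002,-0,0,-0.1475],
[-0.0218,0.0008,0.0002,-0,0,-0.1475],
[-0.0217,-0.0017,0.0002,-0,0,-0.1475],
[-0.0214,-0.0042,0.0002,-0,0,-0.1475],
[-0.0207,-0.0066,0.0002,-0,0,-0.1475],
[-0.0198,-0.009,0.0002,-0,0,-0.1475],
[-0.0187,-0.0112,0.0002,-0,0,-0.1475],
[-0.0172,-0.0133,0.0002,-0,0,-0.1475],
[-0.0156,-0.0152,0.0002,-0,0,-0.1475],
[-0.0137,-0.0169,0.0002,-0,0,-0.1475],
[-0.0117,-0.0184,0.0002,-0,0,-0.1475],
[-0.0095,-0.0196,0.0002,-0,0,-0.1475],
[-0.0072,-0.0206,0.0002,-0,0,-0.1475],
```

{"name": "jog_arm", "arguments": {"rows": [[0,0,-0.04,0,0,0,1],[0,0,-0.09,0,0,0,1],[-0.0215,0.0034,0,0,0,-0.1475,1],[-0.0218,0.0008,0,0,0,-0.1475,1],[-0.0217,-0.0017,0,0,0,-0.1475,1],[-0.0214,-0.0042,0,0,0,-0.1475,1],[-0.0207,-0.0066,0,0,0,-0.1475,1],[-0.0198,-0.009,0,0,0,-0.1475,1],[-0.0187,-0.011,0,0,0,-0.1475,1],[-0.017,-0.0133,0,0,0,-0.1475,1],[-0.0156,-0.015,0,0,0,-0.1475,1],[-0.0137,-0.017,0,0,0,-0.1475,1],[-0.0117,-0.0184,0,0,0,-0.1475,1],[-0.0095,-0.0196,0,0,0,-0.1475,1],[-0.007,-0.0206,0,0,0,-0.1475,1],[0,0,0,0,0,0,1],[0,0,0,0,0,0,1],[0,0,0,0,0,0,1]]}}

```text
time: 49.68
ee_pos: [0.5714, 0.1312, 0.1405]
tcp_rot: [0.987, -0.163, 0.0, -0.0]
force: [0.1, 0.1, -0.8]
grip_width: 0.25
```

```bash
python3 - <<'E'
from h import *
plan([.571,.1314,.101],1.25-np.pi/2)
E
```

```text
t 49.68 at [0.5714 0.1312 0.1405] yaw -0.3267 q6 0.685 F [ 0.1  0.1 -0.8] w 22.0 n 2
[-0.0007,-0.0001,0.0659,-0,-0.0001,-0.0038],
```

{"name": "jog_arm", "arguments": {"rows": [[0,0,0.036,0,0,0,1],[0,0,0.036,0,0,0,1],[0,0,0.021,0,0,0,1],[0,0,0.02,0,0,0,1],[0,0,0.018,0,0,0,1],[0,0,0,0,0,0,1],[0,0,0,0,0,0,1]]}}

```text
time: 50.27
ee_pos: [0.5713, 0.1313, 0.1008]
tcp_rot: [0.987, -0.162, -0.0, 0.0]
force: [0.2, 0.0, -1.6]
grip_width: 0.249
```

{"name": "jog_arm", "arguments": {"rows": [[0,0,0,0,0,0.128,1],[0,0,0,0,0,0.128,1],[0,0,0,0,0,0.128,1],[0,0,0,0,0,0.128,1],[0,0,0,0,0,0.128,1],[0,0,0,0,0,0.128,1],[0,0,0,0,0,0.128,1],[0,0,0,0,0,0.128,1],[0,0,0,0,0,0.128,1],[0,0,0,0,0,0.128,1],[0,0,0,0,0,0.128,1],[0,0,0,0,0,0.128,1],[0,0,0,0,0,0.128,1],[0,0,0,0,0,0.128,1],[0,0,0,0,0,0.128,1],[0,0,0,0,0,0,1],[0,0,0,0,0,0,1]]}}

```text
time: 51.68
ee_pos: [0.5712, 0.1315, 0.1014]
tcp_rot: [-0.61, 0.792, 0.0, 0.0]
force: [-1.3, 1.2, 0.1]
grip_width: 0.247
```

```bash
python3 - <<'E'
from h import *
s=readout.get_state(); plan(s=s); print(s["ft_torque"]); s["ee_pos"]=s["ee_pos"]+[0,0,.069]
plan([.488,.05,.17],-.1,s=s,roll=.122)
E
```

```text
t 51.68 at [0.5712 0.1315 0.1014] yaw -1.8294 q6 -0.818 F [-1.3  1.2  0.1] w 21.7 n 1
[0,0,0,0.0002,0.0003,0],
[0.66304563 0.92652167 0.05769383]
t 51.68 at [0.5712 0.1315 0.1704] yaw -1.8294 q6 -0.818 F [-1.3  1.2  0.1] w 21.7 n 15
[0.0222,0.0132,0.0001,-0,0,-0.1468],
[0.0206,0.0157,0.0001,-0,0,-0.1468],
[0.0186,0.018,0.0001,-0,0,-0.1468],
[0.0164,0.02,0.0001,-0,0,-0.1468],
[0.014,0.0217,0.0001,-0,0,-0.1468],
[0.0114,0.0232,0.0001,-0,0,-0.1468],
[0.0087,0.0244,0.0001,-0,0,-0.1468],
[0.0058,0.0252,0.0001,-0,0,-0.1468],
[0.0029,0.0257,0.0001,-0,0,-0.1468],
[-0.0001,0.0259,0.0001,-0,0,-0.1468],
[-0.0031,0.0257,0.0001,-0,0,-0.1468],
[-0.006,0.0252,0.0001,-0,0,-0.1468],
[-0.0089,0.0243,0.0001,-0,0,-0.1468],
[-0.0116,0.0231,0.0001,-0,0,-0.1468],
[-0.0142,0.0216,0.0001,-0,0,-0.1468],
```

{"name": "jog_arm", "arguments": {"rows": [[0,0,-0.04,0,0,0,1],[0,0,-0.09,0,0,0,1],[0,0,-0.1,0,0,0,1],[0.022,0.013,0,0,0,-0.1468,1],[0.0206,0.0157,0,0,0,-0.1468,1],[0.0186,0.018,0,0,0,-0.1468,1],[0.0164,0.02,0,0,0,-0.1468,1],[0.014,0.0217,0,0,0,-0.1468,1],[0.0114,0.023,0,0,0,-0.1468,1],[0.0087,0.0244,0,0,0,-0.1468,1],[0.006,0.025,0,0,0,-0.1468,1],[0.003,0.0257,0,0,0,-0.1468,1],[0,0.026,0,0,0,-0.1468,1],[-0.003,0.0257,0,0,0,-0.1468,1],[-0.006,0.025,0,0,0,-0.1468,1],[-0.009,0.0243,0,0,0,-0.1468,1],[-0.0116,0.023,0,0,0,-0.1468,1],[-0.014,0.0216,0,0,0,-0.1468,1],[0,0,0,0,0,0,1],[0,0,0,0,0,0,1]]}}

```text
time: 53.35
ee_pos: [0.4885, 0.0501, 0.1706]
tcp_rot: [0.999, -0.052, 0.001, -0.0]
force: [-0.0, -0.3, -1.4]
grip_width: 0.246
```

```bash
python3 chk.py w23.png; python3 -c "
from h import *
plan([.4446,-.0148,.206],-.742)"
```

```text
bar 476 [0.6165 0.1265] [0.0325 0.0099] long axis deg 83.43 z 0.0507
plate 4022 [0.6124 0.1271] [0.0796 0.069 ] long axis deg 84.01 z 0.021
bar 471 [0.6102 0.0426] [0.0313 0.0095] long axis deg 83.45 z 0.0508
plate 4083 [0.6053 0.0426] [0.0792 0.0705] long axis deg 84.33 z 0.021
bar 470 [ 0.599  -0.0407] [0.0318 0.0096] long axis deg 84.05 z 0.0508
plate 4011 [ 0.5953 -0.0418] [0.0787 0.0681] long axis deg 83.82 z 0.0211
cam [0.5711 0.1316] slot yaw 0.094
cam [0.5622 0.047 ] slot yaw 0.115
cam [ 0.5532 -0.0375] slot yaw 0.117
t 53.4 at [0.4888 0.0504 0.1706] yaw -0.1055 q6 0.961 F [-0.2  0.6 -0.9] w 21.9 n 6
[-0.0206,0.0386,-0.0197,-0.0002,-0.0002,0.1351],
[-0.0164,0.0405,-0.0197,-0.0002,-0.0002,0.1351],
[-0.012,0.042,-0.0197,-0.0002,-0.0002,0.1351],
[-0.0075,0.0431,-0.0197,-0.0002,-0.0002,0.1351],
[-0.0029,0.0436,-0.0197,-0.0002,-0.0002,0.1351],
[0.0018,0.0437,-0.0197,-0.0002,-0.0002,0.1351],
```

View pics/chk.png

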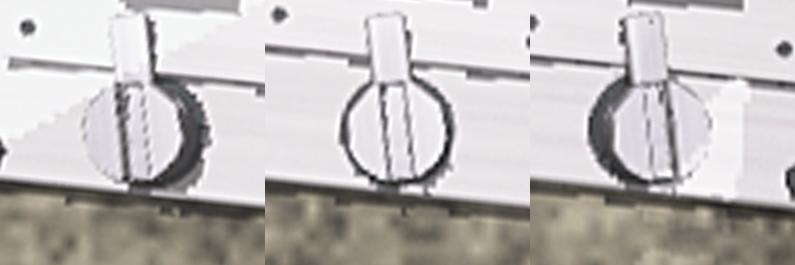

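```bash
python3 - <<'E'
from h import *
s=readout.get_state()
plan([.5711,.1314,.14],-1.47,roll=.122)
for a,b in (((.5711,.1314),(.5622,.0469)),((.5622,.0469),(.5532,-.0375))):
    s["ee_pos"]=np.array([*a,.14]); s["tcp_rot"]=(R.from_euler("z",-2.02)*R.from_euler("x",np.pi)).as_quat()
    plan([*b,.14],-1.47,s=s,roll=.122)
E
```

```text
t 53.4 at [0.4888 0.0504 0.1706] yaw -0.1055 q6 0.961 F [-0.2  0.6 -0.9] w 21.9 n 12
[0.0204,-0.0248,0.0085,-0.0001,-0.0001,0.1448],
[0.0174,-0.0269,0.0085,-0.0001,-0.0001,0.1448],
[0.0142,-0.0287,0.0085,-0.0001,-0.0001,0.1448],
[0.0109,-0.0302,0.0085,-0.0001,-0.0001,0.1448],
[0.0074,-0.0312,0.0085,-0.0001,-0.0001,0.1448],
[0.0038,-0.0319,0.0085,-0.0001,-0.0001,0.1448],
[0.0002,-0.0321,0.0085,-0.0001,-0.0001,0.1448],
[-0.0035,-0.0319,0.0085,-0.0001,-0.0001,0.1448],
[-0.0071,-0.0313,0.0085,-0.0001,-0.0001,0.1448],
[-0.0106,-0.0303,0.0085,-0.0001,-0.0001,0.1448],
[-0.0139,-0.0289,0.0085,-0.0001,-0.0001,0.1448],
[-0.0171,-0.0271,0.0085,-0.0001,-0.0001,0.1448],
t 53.4 at [0.5711 0.1314 0.14  ] yaw -2.02 q6 0.961 F [-0.2  0.6 -0.9] w 21.9 n 5
[0.0533,-0.0191,-0,0,0,-0.1401],
[0.0551,-0.0131,-0,0,0,-0.1401],
[0.0562,-0.007,-0,0,0,-0.1401],
[0.0566,-0.0008,-0,0,0,-0.1401],
[0.0564,0.0054,0,0,0,-0.1401],
t 53.4 at [0.5622 0.0469 0.14  ] yaw -2.02 q6 0.961 F [-0.2  0.6 -0.9] w 21.9 n 5
[0.0533,-0.019,-0,0,0,-0.1401],
[0.0551,-0.0131,-0,0,0,-0.1401],
[0.0562,-0.0069,-0,0,0,-0.1401],
[0.0566,-0.0007,-0,0,0,-0.1401],
[0.0563,0.0055,0,0,0,-0.1401],
```

{"name": "jog_arm", "arguments": {"rows": [[0.0204,-0.0248,0.0085,0,0,0.1448,1],[0.0174,-0.027,0.0085,0,0,0.1448,1],[0.0142,-0.0287,0.0085,0,0,0.1448,1],[0.011,-0.03,0.0085,0,0,0.1448,1],[0.0074,-0.0312,0.0085,0,0,0.1448,1],[0.0038,-0.032,0.0085,0,0,0.1448,1],[0,-0.032,0.0085,0,0,0.1448,1],[-0.0035,-0.032,0.0085,0,0,0.1448,1],[-0.007,-0.0313,0.0085,0,0,0.1448,1],[-0.0106,-0.0303,0.0085,0,0,0.1448,1],[-0.014,-0.029,0.0085,0,0,0.1448,1],[-0.017,-0.027,0.0085,0,0,0.1448,1],[0,0,0,0,0,0,1],[0,0,0,0,0,0,1],[0,0,0,0,0,0,1]]}}

```text
time: 54.65
ee_pos: [0.5702, 0.1314, 0.1394]
tcp_rot: [0.743, -0.669, -0.0, 0.0]
force: [0.3, -0.9, -1.0]
grip_width: 0.252
```

```bash
python3 -c "
from h import *
plan([.5711,.1314,.101],-1.47)"
```

```text
t 54.65 at [0.5702 0.1314 0.1394] yaw -1.4652 q6 -0.455 F [ 0.3 -0.9 -1. ] w 22.2 n 2
[0.0001,-0.0015,0.064,0.0003,-0.0002,0.0031],
```

{"name": "jog_arm", "arguments": {"rows": [[0,-0.002,0.036,0,0,0,1],[0,0,0.036,0,0,0,1],[0,0,0.02,0,0,0,1],[0,0,0.02,0,0,0,1],[0,0,0.016,0,0,0,1],[0,0,0,0,0,0,1],[0,0,0,0,0,0.118,1],[0,0,0,0,0,0.118,1],[0,0,0,0,0,0.118,1],[0,0,0,0,0,0.118,1],[0,0,0,0,0,0.118,1],[0,0,0,0,0,0.118,1],[0,0,0,0,0,0,1],[0,0,0,0,0,0,1]]}}

```text
time: 55.82
ee_pos: [0.5711, 0.1317, 0.1013]
tcp_rot: [-0.532, 0.847, 0.0, 0.0]
force: [-0.9, -0.5, -1.5]
grip_width: 0.249
```

{"name": "jog_arm", "arguments": {"rows": [[0,0,-0.04,0,0,0,1],[0,0,-0.088,0,0,0,1],[0.0533,-0.019,0,0,0,-0.14,1],[0.055,-0.013,0,0,0,-0.14,1],[0.056,-0.007,0,0,0,-0.14,1],[0.0566,-0.0008,0,0,0,-0.14,1],[0.0564,0.0054,0,0,0,-0.14,1],[0,0,0,0,0,0,1],[0,0,0,0,0,0,1],[0,0,0,0,0,0,1]]}}

```text
time: 56.65
ee_pos: [0.5619, 0.0473, 0.1398]
tcp_rot: [0.74, -0.672, 0.0, -0.0]
force: [-0.1, -0.4, -0.8]
grip_width: 0.249
```

```bash
python3 -c "
from h import *
plan([.5622,.0469,.101],-1.47)"
```

```text
t 56.65 at [0.5619 0.0473 0.1398] yaw -1.4748 q6 -0.335 F [-0.1 -0.4 -0.8] w 21.9 n 2
[0.0007,-0.0004,0.0646,-0.0003,0,-0.003],
```

{"name": "jog_arm", "arguments": {"rows": [[0.001,0,0.036,0,0,0,1],[0,0,0.036,0,0,0,1],[0,0,0.02,0,0,0,1],[0,0,0.02,0,0,0,1],[0,0,0.016,0,0,0,1],[0,0,0,0,0,0,1],[0,0,0,0,0,0.118,1],[0,0,0,0,0,0.118,1],[0,0,0,0,0,0.118,1],[0,0,0,0,0,0.118,1],[0,0,0,0,0,0.118,1],[0,0,0,0,0,0.118,1],[0,0,0,0,0,0,1],[0,0,0,0,0,0,1]]}}

```text
time: 57.82
ee_pos: [0.5618, 0.0471, 0.1012]
tcp_rot: [-0.529, 0.849, 0.0, 0.0]
force: [1.1, 1.0, -3.1]
grip_width: 0.25
```

{"name": "jog_arm", "arguments": {"rows": [[0,0,-0.04,0,0,0,1],[0,0,-0.088,0,0,0,1],[0.0533,-0.019,0,0,0,-0.14,1],[0.055,-0.013,0,0,0,-0.14,1],[0.056,-0.007,0,0,0,-0.14,1],[0.0566,-0.0008,0,0,0,-0.14,1],[0.0564,0.0054,0,0,0,-0.14,1],[0,0,0,0,0,0,1],[0,0,0,0,0,0,1],[0,0,0,0,0,0,1]]}}

```text
time: 58.65
ee_pos: [0.552, -0.0374, 0.1397]
tcp_rot: [0.738, -0.675, 0.0, -0.0]
force: [-0.7, 0.2, -0.7]
grip_width: 0.249
```

```bash
python3 -c "
from h import *
plan([.5532,-.0374,.101],-1.47)"
```

```text
t 58.65 at [ 0.552  -0.0374  0.1397] yaw -1.4812 q6 -0.197 F [-0.7  0.2 -0.7] w 21.9 n 2
[0.0002,-0.0019,0.0645,-0.0002,-0,-0.0071],
```

{"name": "jog_arm", "arguments": {"rows": [[0,-0.0035,0.036,0,0,0,1],[0,0,0.036,0,0,0,1],[0,0,0.02,0,0,0,1],[0,0,0.02,0,0,0,1],[0,0,0.016,0,0,0,1],[0,0,0,0,0,0,1],[0,0,0,0,0,0.118,1],[0,0,0,0,0,0.118,1],[0,0,0,0,0,0.118,1],[0,0,0,0,0,0.118,1],[0,0,0,0,0,0.118,1],[0,0,0,0,0,0.118,1],[0,0,0,0,0,0,1],[0,0,0,0,0,0,1]]}}

```text
time: 59.82
ee_pos: [0.5529, -0.0372, 0.1012]
tcp_rot: [-0.526, 0.85, 0.0, -0.0]
force: [-0.9, -0.3, -1.9]
grip_width: 0.25
```

```bash
python3 - <<'E'
from h import *
s=readout.get_state(); plan(s=s); print(s["ft_torque"]); s["ee_pos"]=s["ee_pos"]+[0,0,.069]
plan([.488,.05,.17],-.1,s=s,roll=.123)
E
```

```text
t 59.82 at [ 0.5529 -0.0372  0.1012] yaw -2.0334 q6 -0.749 F [-0.9 -0.3 -1.9] w 22.0 n 1
[0,0,0,0.0001,-0,-0],
[0.30853356 0.0381642  0.13875654]
t 59.82 at [ 0.5529 -0.0372  0.1702] yaw -2.0334 q6 -0.749 F [-0.9 -0.3 -1.9] w 22.0 n 16
[-0.0102,0.0202,0,0,0,-0.1539],
[-0.0126,0.0188,0,0,0,-0.1539],
[-0.0148,0.0172,0,0,0,-0.1539],
[-0.0167,0.0153,0,0,0,-0.1539],
[-0.0185,0.0131,0,0,0,-0.1539],
[-0.0199,0.0108,0,0,0,-0.1539],
[-0.0211,0.0083,0,0,0,-0.1539],
[-0.0219,0.0057,0,0,0,-0.1539],
[-0.0224,0.0031,0,0,0,-0.1539],
[-0.0227,0.0003,0,0,0,-0.1539],
[-0.0225,-0.0024,0,0,0,-0.1539],
[-0.0221,-0.0051,0,0,0,-0.1539],
[-0.0213,-0.0077,0,0,0,-0.1539],
[-0.0202,-0.0102,0,0,0,-0.1539],
[-0.0188,-0.0126,0,0,0,-0.1539],
[-0.0172,-0.0148,0,0,0,-0.1539],
```

{"name": "jog_arm", "arguments": {"rows": [[0,0,-0.04,0,0,0,1],[0,0,-0.09,0,0,0,1],[0,0,-0.1,0,0,0,1],[-0.01,0.02,0,0,0,-0.154,1],[-0.0126,0.019,0,0,0,-0.154,1],[-0.015,0.017,0,0,0,-0.154,1],[-0.0167,0.015,0,0,0,-0.154,1],[-0.0185,0.013,0,0,0,-0.154,1],[-0.02,0.011,0,0,0,-0.154,1],[-0.021,0.008,0,0,0,-0.154,1],[-0.022,0.006,0,0,0,-0.154,1],[-0.0224,0.003,0,0,0,-0.154,1],[-0.0227,0,0,0,0,-0.154,1],[-0.0225,-0.0024,0,0,0,-0.154,1],[-0.022,-0.005,0,0,0,-0.154,1],[-0.021,-0.008,0,0,0,-0.154,1],[-0.02,-0.01,0,0,0,-0.154,1],[-0.019,-0.0126,0,0,0,-0.154,1],[-0.017,-0.015,0,0,0,-0.154,1],[0,0,0,0,0,0,1]]}}

```text
time: 61.48
ee_pos: [0.4883, 0.0507, 0.1705]
tcp_rot: [0.999, -0.046, 0.0, -0.0]
force: [0.4, -0.6, -1.4]
grip_width: 0.245
```

{"name": "jog_arm", "arguments": {"rows": [[0,0,0,0,0,0,1],[0,0,0,0,0,0,1]]}}

```text
time: 61.65
ee_pos: [0.4889, 0.05, 0.1703]
tcp_rot: [0.999, -0.052, 0.0, -0.0]
force: [-0.3, 0.5, -1.3]
grip_width: 0.247
```

```bash
python3 chk.py w24.png; python3 -c "
from h import *
plan([.4445,-.0150,.206],-.742)"
```

```text
bar 476 [0.6166 0.1261] [0.0318 0.01  ] long axis deg 83.84 z 0.0507
plate 4029 [0.6125 0.1269] [0.0794 0.0689] long axis deg 84.11 z 0.021
bar 471 [0.6102 0.0426] [0.0312 0.0098] long axis deg 83.85 z 0.0508
plate 4094 [0.605  0.0428] [0.0791 0.0714] long axis deg 84.13 z 0.021
bar 476 [ 0.5992 -0.0409] [0.0319 0.0098] long axis deg 84.29 z 0.0509
plate 3972 [ 0.595  -0.0416] [0.0785 0.0689] long axis deg 84.05 z 0.0211
cam [0.5711 0.1316] slot yaw 3.029
cam [0.5622 0.047 ] slot yaw 3.03
cam [ 0.5532 -0.0375] slot yaw 3.027
t 61.7 at [0.4889 0.0499 0.1703] yaw -0.1035 q6 0.964 F [-0.2  0.3 -0.3] w 22.3 n 6
[-0.0208,0.0384,-0.0199,-0,-0,0.1355],
[-0.0166,0.0404,-0.0199,-0,-0,0.1355],
[-0.0122,0.042,-0.0199,-0,-0,0.1355],
[-0.0077,0.043,-0.0199,-0,-0,0.1355],
[-0.0031,0.0436,-0.0199,-0,-0,0.1355],
[0.0016,0.0437,-0.0199,-0,-0,0.1355],
```

Slots now at −0.112 rad (bench yaw −0.105): all cams are at their stops. Return the driver.

{"name": "jog_arm", "arguments": {"rows": [[-0.021,0.0384,-0.02,0,0,0.1355,1],[-0.0166,0.0404,-0.02,0,0,0.1355,1],[-0.0122,0.042,-0.02,0,0,0.1355,1],[-0.0077,0.043,-0.02,0,0,0.1355,1],[-0.003,0.0436,-0.02,0,0,0.1355,1],[0.0016,0.0437,-0.02,0,0,0.1355,1],[0,0,0,0,0,0,1],[0,0,0,0,0,0,1],[0,0,0,0,0,0,1]]}}

```text
time: 62.45
ee_pos: [0.4446, -0.0149, 0.206]
tcp_rot: [0.933, -0.361, 0.0, -0.0]
force: [0.5, 0.1, -0.4]
grip_width: 0.245
```

```bash
python3 -c "
from h import *
plan([.4445,-.0150,.0815],-.742)"
```

```text
t 62.45 at [ 0.4446 -0.0149  0.206 ] yaw -0.7386 q6 0.42 F [ 0.5  0.1 -0.4] w 21.5 n 4
[-0,0.0001,0.1038,-0.0001,-0,0.0011],
```

{"name": "jog_arm", "arguments": {"rows": [[0,0,0.09,0,0,0,1],[0,0,0.1,0,0,0,1],[0,0,0.1,0,0,0,1],[0,0,0.07,0,0,0,1],[0,0,0.035,0,0,0,1],[0,0,0.02,0,0,0,1],[0,0,0,0,0,0,1],[0,0,0,0,0,0,1],[0,0,0,0,0,0,0.1],[0,0,0,0,0,0,0.1],[0,0,0,0,0,0,0.1],[0,0,0,0,0,0,0.1],[0,0,0,0,0,0,0.1],[0,0,0,0,0,0,0.1],[0,0,-0.05,0,0,0,0.1],[0,0,-0.1,0,0,0,0.1],[0,0,-0.12,0,0,0,0.1],[0,0,-0.12,0,0,0,0.1],[0,0,-0.12,0,0,0,0.1],[0,0,0,0,0,0,0.1]]}}

```text
time: 64.12
ee_pos: [0.4478, -0.0145, 0.242]
tcp_rot: [0.933, -0.361, 0.005, -0.003]
force: [1.5, 0.4, 0.8]
grip_width: 0.451
```

{"name": "jog_arm", "arguments": {"rows": [[-0.02,-0.1,0,0,0,-0.1,0.1],[0,-0.1,0,0,0,-0.15,0.1],[0,-0.05,0,0,0,-0.15,0.1],[0,-0.02,0,0,0,-0.15,0.1],[0,0,0,0,0,0,0.1],[0,0,0,0,0,0,0.1],[0,0,0,0,0,0,0.1]]}}

```text
time: 64.7
ee_pos: [0.4884, 0.0528, 0.2345]
tcp_rot: [0.988, -0.155, -0.0, 0.0]
force: [0.0, 0.2, -0.1]
grip_width: 0.448
```

```bash
python3 chk.py w25.png; python3 - <<'E'
from h import *
plan()
for n in ("wrist","top"):
  im,d,M,E=snap(n,"end_%s.png"%n); P=cloud(d,M,E)
  for a,b in ((.11,.124),(.056,.0615)):
    q=P[(abs(P[...,0]-.445)<.045)&(abs(P[...,1]+.015)<.045)&(P[...,2]>a)&(P[...,2]<b)&(d>.1)].astype(np.float32)
    if len(q)>5: print(n,a,len(q),cv2.minAreaRect(np.ascontiguousarray(q[:,:2])),np.median(q[:,2]))
# beaker height check in top
q=P[(np.hypot(P[...,0]-.535,P[...,1]-.41)<.04)]; print("beaker max z",np.percentile(q[:,2],[50,99]))
E
```

```text
bar 290 [0.6163 0.1264] [0.0317 0.0101] long axis deg 84.59 z 0.0506
plate 2568 [0.6122 0.127 ] [0.0795 0.0688] long axis deg 84.25 z 0.021
bar 299 [0.6103 0.0425] [0.0317 0.0099] long axis deg 83.51 z 0.0507
plate 2732 [0.6051 0.0428] [0.0791 0.0706] long axis deg 83.84 z 0.0211
bar 315 [ 0.5992 -0.0409] [0.0318 0.0101] long axis deg 83.98 z 0.0508
plate 2801 [ 0.5954 -0.0414] [0.0788 0.0679] long axis deg 83.89 z 0.0211
driver top ((0.44455355405807495, -0.01421219203621149), (0.021137278527021408, 0.021359406411647797), 44.134315490722656) 0.11865024
cam [0.5711 0.1316] slot yaw 3.019
cam [0.5622 0.047 ] slot yaw 3.033
cam [ 0.5532 -0.0375] slot yaw 3.033
t 64.75 at [0.4884 0.0527 0.2347] yaw -0.3112 q6 0.751 F [ 0.2 -0.  -0. ] w 39.4 n 1
[0,0,0,0,0.0001,0],
wrist 0.11 462 ((0.44448617100715637, -0.014140166342258453), (0.021188732236623764, 0.022097935900092125), 48.0888671875) 0.11839836
wrist 0.056 892 ((0.44444915652275085, -0.01518791913986206), (0.05069299787282944, 0.0499088354408741), 19.525333404541016) 0.06008199
top 0.11 31 ((0.4442594647407532, -0.016365867108106613), 
[... 195 characters left out ...]
86) 0.0591619Traceback (most recent call last):
  File "<stdin>", line 9, in <module>
    return _quantile_unchecked(
        a, q, axis, out, overwrite_input, method, keepdims, weights)
    return _ureduce(a,
                    func=_quantile_ureduce_func,
    ...<5 lines>...
                    overwrite_input=overwrite_input,
                    method=method)
    r = func(a, **kwargs)
    result = _quantile(arr,
                       quantiles=q,
    ...<2 lines>...
                       out=out,
                       weights=wgt)
    slices_having_nans = np.isnan(arr[-1, ...])
                                  ~~~^^^^^^^^^
IndexError: index -1 is out of bounds for axis 0 with size 0
```

Everything is in place (carriers flat and on station, cams at their stops, driver upright in its stand), so I am handing in.

```bash
python3 -c "
from rig import hand_in
print(hand_in())"
```

```text
the job is handed in; nothing more can be done
None
```

The job is done and handed in at about 65 s of robot time. All three carriers are clamped on their stations and the screwdriver is back in its stand. The hand-in reports no verdict.

I opened the three cams with the screwdriver, put it back, and hung one carrier on each station. I then closed the cams and stood the screwdriver in its stand again. The first closing turn left the cams only just past the limit, at about 1.36 rad by camera, because the blade has play in the slot. I turned all three again to their stops.

**Last camera checks:**
- **Carriers:** all three lie flat, with plate tops at 21 mm. They are within about 2 mm of the station middles and square to the bench within about 0.02 rad.
- **Cams:** all three read about 1.57 rad.
- **Screwdriver:** upright, about 1 mm from the middle of the hole, with the handle top at 118.5 mm.
- **Forces:** no more than about 7 N showed in the readings between moves. The gripper hung free at the end.

**Failed or unclear:**
- **Beaker and flask:** my final numeric check on the beaker crashed because the arm hid it from the top camera. It was standing when last seen at 32 s, and the arm did not go near it after I lifted the carrier beside it. I did not check the flask separately, but no move went near the flask-like objects.
- **Look-alike drivers:** the blue and green ones stood upright in the first picture. One blue one was already lying down at 1.8 s, after a single move with the fingertips above 0.22 m, and all were down later. I felt no contact, but I cannot say for certain why they fell.

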